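# Clamp the unlatched control unit with the thumbwheel and close its connector slide

## Task

One of the two control units lies there with its connector slide still pulled out. Open the bench holder by rolling its recessed thumbwheel, lay that unit squarely between the middles of the jaws and let go, roll the wheel back until the jaws grip the unit by its two ends, then push its connector slide fully home, leaving it clamped. Move the jaw only with the wheel, never by pushing the jaw itself, and leave the other unit and the things lying about where they are.

Things in the scene. Friction and masses are not known exactly. Their poses are not given: they have to be found in the camera images.
- holder: bench holder, fixed to the desk: steel base plate 110 (x) x 277 (y) x 12 mm, its y from -153 to +124 mm. Origin: on the desk under the line of the jaws; x away from the robot at yaw 0, y from the drive head to the fixed jaw. The grey drive head (y -149 to -57 mm, x -33 to +33 mm, 113 mm high) has a sloping face that looks up and to +y, over the jaws; the thumbwheel stands out of it
- fixed_jaw: fixed jaw at the +y end of the holder, 64 mm wide (x), 14 mm thick, top 38 mm above the desk. Origin: in its clamping face (which looks to -y), middle of the width, 12 mm above the desk on the base plate; it is at holder (0, 105, 12) mm
- moving_jaw: moving jaw, same width and height, 20 mm thick. Origin: in its clamping face (which looks to +y), middle of the width, on the base plate; the gap between the jaws is 105 mm minus its holder y. At the start the gap is 108 to 116 mm, less than the unit's length; it can open to 138 mm. The screw behind it holds it: it gives way only to more than about 18 N
- wheel (a joint): angle (rad, 0 to 4) of the ribbed black thumbwheel, 60 mm over its 16 round ribs, 14 mm wide, axis running up the slope. It stands 10 mm out of the face, over 44 mm of holder x. Rolling the exposed rim towards +x (away from the robot) raises the angle and opens the jaws: 1 rad = 30 mm of rim = 8 mm of jaw; gap = 106 mm + 8 mm per rad. Takes about 5 N at the rim, stays where left
- wheel_rim (a point): the outermost point of the exposed wheel rim, middle of its width, about 98 mm above the desk, fixed to the holder. The outward normal of the sloping face is (0, 0.643, 0.766) in the holder's frame, 40 degrees from vertical
- open_unit: the control unit to clamp: aluminium case 50 (x) x 120 (y) x 30 mm (z), about 0.35 kg, lying flat. Origin: centre of its underside. On top a black connector block (40 mm wide, y -50 to -12 mm, 48 mm high over the underside) and a grey slide with an upright rib. Grip it across its 50 mm width at mid length. In the holder its y lies along the holder's y, either way round
- other_unit: the other control unit, alike in all but its connector slide, which is already home against the connector block; to be left alone. Same size and origin
- open_slide (a joint): how far the slide of the unit to clamp is pulled out (m): 0 fully home against the connector block, 0.022 fully out; at the start 0.015 to 0.022. It moves along the unit's y and takes about 2.5 N; pushed towards the unit's -y it goes home. Pushed hard against its stop towards the moving jaw, it would force the jaw open: best lay the unit so that it is pushed towards the fixed jaw
- other_slide (a joint): the same for the other unit: 0, home
- open_rib (a point): the pushing face of the upright rib on the slide of the unit to clamp: middle of the face that looks to the unit's +y, 14 mm over the top of the case. The rib is 40 mm wide (unit x), 8 mm thick and 21 mm high over the case top; fully home this face is at unit y = -3 mm
- tape_roll: roll of black tape, 70 mm across, 19 mm high; origin under the centre; leave alone
- guard_edge (a point): middle of the outer edge, on the wheel's side, of the guard plate (aluminium, 66 mm wide in x, 5 mm thick) that stands square on the sloping face 27 mm up the slope (to -y) from the wheel's middle and juts out 45 mm (35 mm past the rim; 142 mm high). A tool pointing straight down cannot reach the wheel: come in along the face's normal, 25 to 50 degrees from vertical

How it is judged:
On the way, in this order (a step that is already met when the one before it is completed fails the run):
1. the jaws have been opened wider than the unit (gap over 122 mm) (y of moving_jaw in the frame of holder below -0.017 m), for 0.2 s.
2. the unit with the pulled-out slide lies on the base plate between the jaws, let go (x of open_unit in the frame of holder between -0.02 and 0.02 m and y of open_unit in the frame of holder between 0.02 and 0.06 m and z of open_unit in the frame of holder between 0.008 and 0.016 m and angle between the y axis of open_unit and the y axis of holder, either way round below 0.12 rad and angle between open_unit's own z axis and vertical below 0.08 rad and contact force between the fingers and open_unit below 0.1 N and value of joint open_slide above 0.006 m), for 0.2 s.
3. both jaws press on the unit's ends (more than 1 N), its slide still out (x of open_unit in the frame of holder between -0.02 and 0.02 m and y of open_unit in the frame of holder between 0.02 and 0.06 m and z of open_unit in the frame of holder between 0.008 and 0.016 m and angle between the y axis of open_unit and the y axis of holder, either way round below 0.12 rad and angle between open_unit's own z axis and vertical below 0.08 rad and contact force between each of fixed_jaw, moving_jaw and open_unit above 1 N and value of joint open_slide above 0.006 m), for 0.2 s.
4. the slide is fully home (within 2 mm) (value of joint open_slide below 0.002 m), for 0.2 s.
At the end, for the whole second after the job is handed in: the unit that had its slide pulled out lies flat on the holder's base plate, its width within 20 mm of the middle of the jaws and its length within 0.12 rad of the clamping direction (either way round), both jaws press on its ends with more than 1 N, and its slide is home within 2 mm (x of open_unit in the frame of holder between -0.02 and 0.02 m and y of open_unit in the frame of holder between 0.02 and 0.06 m and z of open_unit in the frame of holder between 0.008 and 0.016 m and angle between the y axis of open_unit and the y axis of holder, either way round below 0.12 rad and angle between open_unit's own z axis and vertical below 0.08 rad and contact force between each of fixed_jaw, moving_jaw and open_unit above 1 N and value of joint open_slide below 0.002 m and linear speed of open_unit below 0.02 m/s); the robot touches nothing.
It fails at once if the robot pushes the moving jaw directly (over 5 N) (contact force between any of the fingers, the arm and moving_jaw above 5 N).
It fails at once if the other unit or the roll of tape is moved by more than 30 mm (distance of any of other_unit, tape_roll from where it was at the start of the episode above 0.03 m).
It fails at once if the other unit's slide is pulled out (value of joint other_slide above 0.005 m).
It also fails if it takes over 72 s, if anything falls off the work surface, if the arm or the gripper's body presses on something with over 40 N, if the wrist force passes 120 N, or if a joint passes its speed limit or range.

## Robot

A 7-joint arm with a two-finger parallel gripper is mounted at the origin on the work surface; the furniture and walls round the work are solid. World frame = base frame: x ahead of the robot, y to its left, z up, the work surface at z = 0. Lengths are in m, angles in rad, forces in N, time in s.
With the tool pointing down it reaches from about 0.425 to 0.875 m from the base axis. Payload 4.7 kg.
Tool frame: the origin (TCP) lies on the centre line of the jaws, within the pads' length; the fingertips stand 14 mm ahead of it and the grasp point (between the pads) lies 5 mm behind it (env.tip_extent is the distance from the TCP to the fingertips, in m); z points along the fingers, y is the line along which they close (so a half turn about z gives the same grasp; the last joint's range is limited). The gripper opens to 87 mm and grips with 3 to 60 N. Pads are 19 mm wide; open, the fingers measure 117 mm over their backs; the gripper's body (75 mm by 190 mm) begins 51 mm behind the grasp point.
Start: joints at [1.296, 0.321, -0.07, 1.45, 0.023, 1.371, -0.057], TCP at [0.185, -0.623, 0.237] pointing down, gripper open.
Joint ranges: [-2.86, 2.86], [-0.3, 2.09], [-1.38, 1.24], [0.06, 2.45], [-1.56, 4.7], [0.09, 2.05], [-2.69, 2.69]. Speed limits (rad/s): [2.57, 2.57, 3.14, 3.14, 3.14, 3.14, 3.14].

## Interface

Orientations are given as a rotation vector (axis times angle).
In Python, from bench import env gives the robot as it stands.
- The arm moves only by the tool move_arm, never from a script. Its argument "motion" is a list of rows, each a list of 2 entries, a list of its own where there are three numbers: the shift along the tool's x, y, z in m, then the turn about the tool's z in rad. A call has 1 to 5 rows; each row shifts and turns the commanded pose from where the row before left it, along the tool's axes as they then stand; what a row does not reach is not made up. A row lasts 1/10 s, in which the tool goes at most 50 mm and 8.59 degrees, less where a joint would pass 70% of its speed; a pose out of reach is approached as far as the arm can. A call with a gripper value outside its range is refused whole. "hand" is the opening, from 0 (shut) to 1 (fully open), set as the call begins (left out, the last holds). The fingers move at their own pace and stop on an object; "newtons" is the grip in N (left out, the last holds). Time passes only in rows, so rows that do not move let the fingers close. It gives the time, the measured TCP pose, the force, the opening and the grip force at its end, in the units of the state.
- env.state(): the state, without advancing time (a new reading comes with each control period).
- env.get_image(name): name is "scene" or "top" or "wrist"; returns (picture, depth): 400x640x3 uint8, red, green, blue; 400x640 float32, m along the optical axis (not along the pixel's ray), 0 where there is no reading.
- env.camera_params(name): a dict with "K" (3x3 intrinsics, pixels), "R" (3x3) and "t" (3): a world point X has camera coordinates R X + t. Camera axes: x right, y down, z forward; pixel columns grow to the right and rows downward; lengths in m; the calibration is good to about 2 mm. A picture is of the moment at which its call begins: read the wrist's pose just before it. camera_params takes no time and is no camera call; for the wrist camera it gives the pose at the moment of the call.
- env.sign_off(): hands the job in; it is judged then, once.
The state is a dict: "clock": time; "qpos": joint angles; "dq": joint speeds; "joint_torque": joint torques, N m; "tool_pos": TCP position; "ee_rot": TCP orientation; "force": force on the tool from outside, world axes, zero at the start; "ft_torque": the same for the moment, N m; "finger_gap": finger opening in m; "finger_force": force on a finger pad.
Only numpy, scipy, OpenCV 4.12 (cv2) and the standard library are available. Lean on these libraries where they do the work, as an engineer would, in place of code of your own. Each camera call takes 0.05 s, during which the arm holds its last target. There are 200 camera calls.

## Working session

There is one attempt and no reset: what is moved stays moved. The work goes in short steps, Python scripts to look and compute and a tool call to move; the robot and the scene stay as the last step left them, time stands still between calls to the robot, and variables do not carry over. Pictures are saved under pics/ and viewed, at most 10 in all, crops included, and the job is handed in when it is done.

Besides the shell and the picture viewer there is one more tool, called after "Emit:" as name(argument=value, ...) on one line, values as JSON. move_arm: Moves the arm, as the interface text tells. Its arguments: {"type":"object","properties":{"motion":{"type":"array"},"hand":{"type":"number"},"newtons":{"type":"number"}},"required":["motion"]}

```bash
mkdir -p pics && python3 - <<'E'
from bench import env
import cv2,numpy as np
s=env.state();print(s)
for n in("scene","top"):
    im,d=env.get_image(n);p=env.camera_params(n)
    np.savez(f"{n}0.npz",im=im,d=d,**p)
    cv2.imwrite(f"pics/{n}0.png",im[:,:,::-1])
    print(n,p)
E
```

```text
{'clock': 0.0, 'qpos': array([ 1.29611423,  0.32183146, -0.07006574,  1.45168074,  0.02264239,
        1.37080644, -0.05691929]), 'dq': array([ 6.49816291e-04,  1.90994735e-03, -7.12711625e-04,  1.24530366e-05,
       -1.32016350e-03, -7.94487857e-04, -2.00223584e-04]), 'joint_torque': array([-6.21892536e-05, -4.91287315e+01, -4.04046820e-01, -3.12527740e+01,
       -6.38960791e-02,  4.39319573e-02,  1.97041736e-04]), 'tool_pos': array([ 0.18488602, -0.62259496,  0.23545299]), 'ee_rot': array([-3.10702664e+00, -4.51773747e-01,  6.64846687e-04]), 'force': array([ 0.07069161,  0.13699146, -0.38478072]), 'ft_torque': array([-0.00231098,  0.01855073, -0.02276399]), 'finger_force': 0.0, 'finger_gap': 0.08709105038900036}
scene {'K': array([[382.55912268,   0.        , 318.52991615],
       [  0.        , 382.55912268, 200.32090897],
       [  0.        ,   0.        ,   1.        ]]), 'R': array([[ 0.96326152, -0.26813662,  0.01516574],
       [-0.20075605, -0.75641157, -0.62252594],
       [ 0.17839354,  0.59661067, -0.78245221]]), 't': array([-0.46071311,  0.14234381,  0.86572527])}
top {'K': array([[403.06215556,   0.        , 316.97330947],
       [  0.        , 403.06215556, 202.51005407],
       [  0.        ,   0.        ,   1.        ]]), 'R': array([[-0.00912953, -0.99943962, -0.03220398],
       [-0.98585918,  0.01438518, -0.16695732],
       [ 0.16732702,  0.03022434, -0.98543805]]), 't': array([-0.00437023,  0.5045819 ,  0.86089614])}
```

```bash
ls; sleep 3; ls pics
```

```text
pics
scene0.npz
top0.npz
scene0.png
top0.png
```

View pics/top0.png

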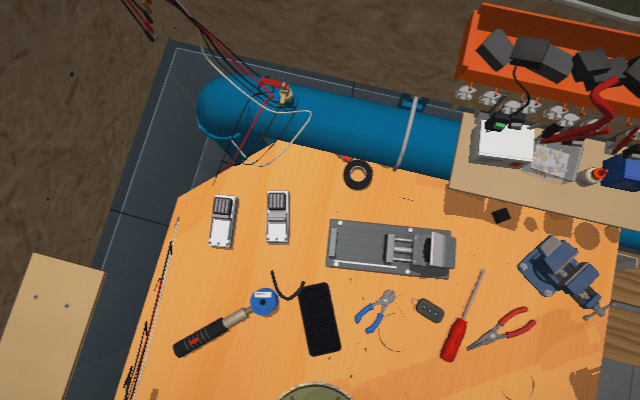

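View pics/scene0.png

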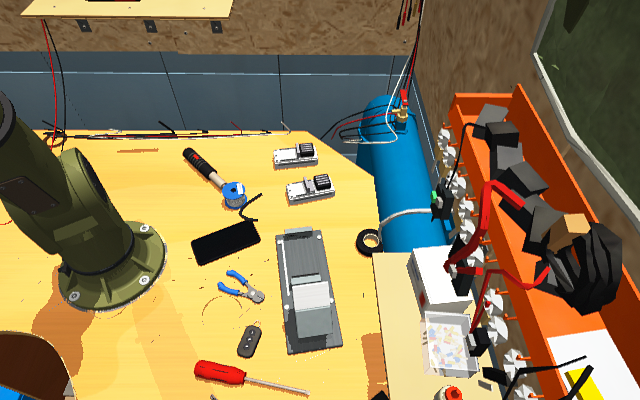

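The top view shows the units at about (222,221) and (277,217), the holder at (390,248) with its drive head on the right, and the tape at (357,174). I'll fit poses from depth and look at enlarged crops of the units.

```bash
cat > h.py <<'E'
import numpy as np,cv2
from scipy.spatial.transform import Rotation as Ro
def cloud(d,K,R,t):
    v,u=np.mgrid[:d.shape[0],:d.shape[1]]
    c=np.stack([(u-K[0,2])/K[0,0]*d,(v-K[1,2])/K[1,1]*d,d],-1)
    return (c-t)@R
def rect(P):
    return cv2.minAreaRect((P[:,:2]*1000).astype(np.float32))
E
python3 - <<'E'
from h import *
z=np.load("top0.npz");im,d=z["im"],z["d"]
X=cloud(d,z["K"],z["R"],z["t"])
def reg(u0,u1,v0,v1,lo,hi):
    S=X[v0:v1,u0:u1].reshape(-1,3);D=d[v0:v1,u0:u1].ravel();return S[(D>0)&(S[:,2]>lo)&(S[:,2]<hi)]
print("desk z",np.median(X[270:285,200:250,2]))
for n,b in dict(A=(200,245,185,257),B=(258,298,182,252)).items():
    for lo,hi in((.02,.06),(.024,.036),(.036,.044),(.045,.06)):
        P=reg(*b,lo,hi);print(n,lo,hi,len(P),rect(P),np.median(P[:,2]))
for lo,hi in((.007,.018),(.03,.045),(.1,.125),(.13,.15)):
    P=reg(315,465,205,290,lo,hi);print("H",lo,hi,len(P),rect(P))
c1=cv2.resize(im[180:260,195:305],None,fx=5,fy=5,interpolation=cv2.INTER_CUBIC)
c2=cv2.resize(im[205:290,315:465],None,fx=4,fy=4,interpolation=cv2.INTER_CUBIC)
o=np.zeros((560+190-10,600,3),np.uint8)
cv2.imwrite("pics/u.png",c1[:,:,::-1]);cv2.imwrite("pics/hold.png",c2[:,:,::-1])
E
```

```text
desk z -0.0011915651713416083
A 0.02 0.06 1149 ((476.8856201171875, 208.05990600585938), (50.89741134643555, 133.9013671875), 83.34310150146484) 0.02982124097893919
A 0.024 0.036 685 ((469.6780090332031, 208.50611877441406), (48.04850769042969, 118.88638305664062), 84.12447357177734) 0.028781424163503162
A 0.036 0.044 41 ((495.33154296875, 206.2042999267578), (41.07833480834961, 45.11478042602539), 83.80712890625) 0.04158141380656229
A 0.045 0.06 308 ((508.86700439453125, 205.41331481933594), (41.25871658325195, 74.42620849609375), 89.28376770019531) 0.04737910702089518
B 0.02 0.06 1121 ((479.0181884765625, 82.72575378417969), (50.33333206176758, 120.05741119384766), 88.82096862792969) 0.030679950988862652
B 0.024 0.036 678 ((479.2881774902344, 82.64236450195312), (117.63007354736328, 48.19914627075195), 0.2939835488796234) 0.029240794148966978
B 0.036 0.044 30 ((496.9073791503906, 82.6191635131836), (40.318214416503906, 61.33393859863281), 89.39093017578125) 0.042723864225907945
B 0.045 0.06 320 ((496.1128234863281, 82.3417739868164), (62.26153564453125, 38.52888870239258), 0.5360723733901978) 0.04728582949748754
H 0.007 0.018 4040 ((378.42852783203125, -157.13194274902344), (293.5218811035156, 162.23109436035156), 83.76124572753906)
H 0.03 0.045 500 ((404.8451843261719, -148.79022216796875), (227.3282470703125, 64.50235748291016), 83.17913818359375)
H 0.1 0.125 324 ((392.7669372558594, -256.1681213378906), (41.70767593383789, 65.79163360595703), 83.57504272460938)
H 0.13 0.15 210 ((395.0549011230469, -238.91773986816406), (16.09384536743164, 66.34679412841797), 83.92249298095703)
```

View pics/u.png

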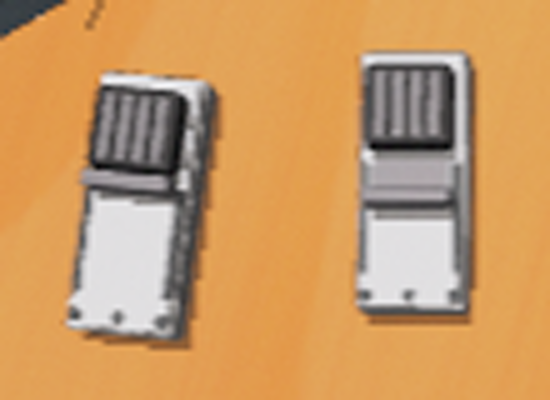

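View pics/hold.png

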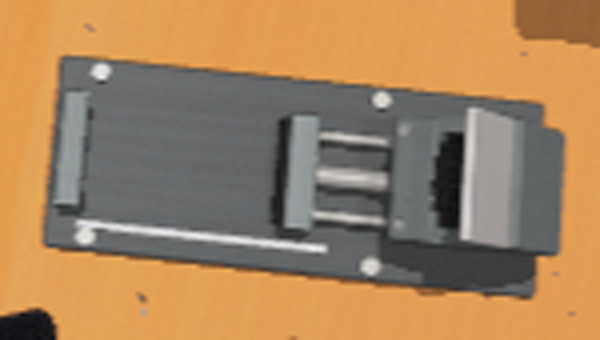

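Unit B (right crop, slide plate bare between block and rib) is the open one, at about (0.479, 0.083), with its connector at the +x end. Unit A's rib lies against its block, so it is home. The holder is at yaw ≈ -6.5°, with its fixed jaw on the left (+y) and the wheel dark beside the guard. Next I'll refine the holder frame and map obstacle heights.

```bash
python3 - <<'E'
from h import *
z=np.load("top0.npz");im,d=z["im"],z["d"]
X=cloud(d,z["K"],z["R"],z["t"])
P=X[205:290,315:465].reshape(-1,3);P=P[d[205:290,315:465].ravel()>0]
o=np.array([.4042,-.1541]);a=np.radians(-6.5)
Rz=np.array([[np.cos(a),-np.sin(a)],[np.sin(a),np.cos(a)]])
Q=np.c_[(P[:,:2]-o)@Rz,P[:,2]]*1000
def e(n,m):
    q=Q[m];r=rect(q/1000);print(n,len(q),"x",np.percentile(q[:,0],[2,98]).round(1),"y",np.percentile(q[:,1],[2,98]).round(1),"z",np.median(q[:,2]).round(1),r[2])
e("base",(Q[:,2]>8)&(Q[:,2]<15)&(abs(Q[:,0])<70))
top=(Q[:,2]>34)&(Q[:,2]<42)
e("fixed",top&(Q[:,1]>60));e("moving",top&(abs(Q[:,1]+5)<25))
e("head",(Q[:,2]>108)&(Q[:,2]<116)&(Q[:,1]<-95));e("guard",(Q[:,2]>128));
e("guardtop",(Q[:,2]>139))
# height map
for x in np.arange(.95,-.05,-.1):
    print("%.2f"%x,[("%.2f"%np.max(s) if len(s) else " -- ") for y in np.arange(.4,-1.,-.1) for s in [X[(d>0)&(abs(X[...,0]-x)<.05)&(abs(X[...,1]-y)<.05)][:,2]]])
E
```

```text
base 3796 x [-52.9  53. ] y [-140.8  119.8] z 10.9 0.02105138823390007
fixed 172 x [-30.   30.5] y [105.3 118.6] z 36.6 89.94221496582031
moving 249 x [-29.9  30.2] y [-22.6  -3.6] z 36.5 89.60433959960938
head 154 x [-31.2  31.1] y [-115.4 -103.4] z 111.2 89.34342193603516
guard 229 x [-31.5  31. ] y [-93.8 -78. ] z 139.4 0.42251813411712646
guardtop 119 x [-31.  31.] y [-85.3 -77.8] z 141.7 0.42251813411712646
0.95 [' -- ', ' -- ', ' -- ', ' -- ', ' -- ', ' -- ', ' -- ', ' -- ', ' -- ', ' -- ', ' -- ', ' -- ', ' -- ', ' -- ']
0.85 [' -- ', '0.22', '0.21', ' -- ', ' -- ', ' -- ', ' -- ', ' -- ', ' -- ', ' -- ', ' -- ', ' -- ', ' -- ', ' -- ']
0.75 [' -- ', '0.47', '0.41', '0.42', '0.45', '0.46', ' -- ', ' -- ', ' -- ', ' -- ', ' -- ', ' -- ', ' -- ', ' -- ']
0.65 [' -- ', '0.56', '0.21', '0.29', '0.29', '0.48', '0.51', '0.57', '0.56', '0.32', ' -- ', ' -- ', ' -- ', ' -- ']
0.55 ['0.22', '0.55', '0.17', '0.19', '0.20', '0.22', '0.49', '0.50', '0.50', '0.40', '0.25', ' -- ', ' -- ', ' -- ']
0.45 ['0.48', '0.50', '0.05', '0.05', '0.04', '0.04', '0.23', '0.23', '0.27', '0.40', '0.26', '0.00', '-0.07', ' -- ']
0.35 ['0.45', '0.39', '0.00', '0.05', '0.04', '0.02', '0.15', '0.13', '0.02', '0.09', '0.09', '0.00', '-0.12', ' -- ']
0.25 ['0.40', '0.39', '0.04', '0.05', '0.01', '0.02', '0.02', '0.03', '0.02', '0.05', '0.06', '0.00', ' -- ', '-0.47']
0.15 ['0.39', '0.39', '0.03', '0.00', '0.02', '0.01', '0.01', '0.03', '0.01', '0.00', '0.01', ' -- ', ' -- ', '-0.46']
0.05 ['0.01', '0.00', '0.00', '0.02', '0.02', '0.02', '0.00', '0.00', '0.00', '0.00', '0.00', ' -- ', ' -- ', '-0.46']
```

Emit:
move_arm(motion=[[[0, 0, -0.05], 0], [[0, 0, -0.05], 0], [[0, 0, -0.05], 0]], hand=0)

```text
clock: 0.4
tool_pos: [0.1849, -0.6226, 0.3875]
ee_rot: [-3.107, -0.452, 0.0]
force: [0.4, -1.1, 0.2]
finger_gap: 0.071
finger_force: 0.0
```

Emit:
move_arm(motion=[[[0, 0, -0.05], 0], [[0, 0, -0.05], 0], [[0, 0, -0.05], 0], [[0, 0, -0.05], 0], [[0, 0, -0.05], 0]])

```text
clock: 0.9
tool_pos: [0.1793, -0.609, 0.5922]
ee_rot: [3.057, 0.439, 0.009]
force: [-1.3, 3.5, 0.7]
finger_gap: 0.0312
finger_force: 0.0
```

Emit:
move_arm(motion=[[[0, 0, -0.05], 0], [[0, 0, -0.05], 0], [[0, 0, -0.05], 0], [[0, 0, -0.05], 0], [[0, 0, -0.05], 0]])

```text
clock: 1.4
tool_pos: [0.1601, -0.5405, 0.7016]
ee_rot: [2.876, 0.417, 0.051]
force: [0.7, 0.7, 0.4]
finger_gap: 0.0012
finger_force: 0.0
```

Emit:
move_arm(motion=[[[-0.05, 0, 0], 0], [[-0.05, 0, 0], 0], [[-0.05, 0, 0], 0], [[-0.05, 0, 0], 0]])

```text
clock: 1.8
tool_pos: [-0.0324, -0.596, 0.6923]
ee_rot: [2.867, 0.417, 0.05]
force: [0.6, -0.9, -0.4]
finger_gap: 0.0002
finger_force: 0.0
```

```bash
cat >> h.py <<'E'
def hol():
    a=np.radians(-6.5);H=np.eye(3);H[:2,:2]=[[np.cos(a),-np.sin(a)],[np.sin(a),np.cos(a)]]
    return H,np.array([.4042,-.1541,0])
def show(s):
    H,o=hol();R=Ro.from_rotvec(s["ee_rot"]).as_matrix();z=R[:,2]
    print("t",s["clock"],"q",s["qpos"].round(2),"pos",s["tool_pos"].round(4),"tiltdeg",np.degrees(np.arccos(-z[2])).round(1))
    print("R in holder (cols x,y,z)\n",(H.T@R).round(3));print("tip in holder mm",((H.T@(s["tool_pos"]+.014*z-o))*1000).round(1),"gap",s["finger_gap"].round(4),"F holder",(H.T@s["force"]).round(1))
    return R,H,o
E
python3 -c "
from h import *
from bench import env
show(env.state())"
```

```text
t 1.8 q [ 1.58  0.28  0.1   0.58 -0.13  2.05  0.31] pos [-0.0324 -0.596   0.6923] tiltdeg 14.1
R in holder (cols x,y,z)
 [[ 0.92   0.38   0.094]
 [ 0.391 -0.892 -0.225]
 [-0.001  0.244 -0.97 ]]Traceback (most recent call last):
  File "<string>", line 4, in <module>
    show(env.state())
    ~~~~^^^^^^^^^^^^^
  File "h.py", line 15, in show
    print("R in holder (cols x,y,z)\n",(H.T@R).round(3));print("tip in holder mm",((H.T@(s["tool_pos"]+.014*z-o))*1000).round(1),"gap",s["finger_gap"].round(4),"F holder",(H.T@s["force"]).round(1))
                                                                                                                                       ^^^^^^^^^^^^^^^^^^^^^
AttributeError: 'float' object has no attribute 'round'
```

Emit:
move_arm(motion=[[[0, 0.012, -0.048], 0], [[0, 0.015, -0.047], 0], [[0, 0.017, -0.047], 0], [[0, 0.02, -0.045], 0], [[0, 0.02, -0.045], 0]])

```text
clock: 2.3
tool_pos: [-0.0127, -0.5632, 0.7919]
ee_rot: [2.675, 0.384, 0.012]
force: [0.8, 0.2, -0.1]
finger_gap: 0.0002
finger_force: 0.0
```

```bash
sed -i 's/s\["finger_gap"\].round(4)/round(s["finger_gap"],4)/' h.py; python3 -c "
from h import *
from bench import env
show(env.state())"
```

```text
t 2.3 q [ 1.55  0.22  0.09  0.44 -0.13  2.05  0.26] pos [-0.0127 -0.5632  0.7919] tiltdeg 25.2
R in holder (cols x,y,z)
 [[ 0.925  0.362  0.116]
 [ 0.377 -0.831 -0.409]
 [-0.052  0.422 -0.905]]
tip in holder mm [-366.2 -459.4  779.3] gap 0.0002 F holder [ 0.8  0.3 -0.1]
```

Emit:
move_arm(motion=[[[0, 0.022, -0.045], 0], [[0, 0.024, -0.043], 0], [[0, 0.026, -0.042], 0], [[0, 0.028, -0.041], 0], [[0, 0.03, -0.04], 0]])

```text
clock: 2.8
tool_pos: [0.0129, -0.5352, 0.8784]
ee_rot: [2.491, 0.352, -0.012]
force: [0.6, 0.5, -0.0]
finger_gap: 0.0006
finger_force: 0.0
```

```bash
python3 -c "
from h import *
from bench import env
R,H,o=show(env.state())
s=env.state()
# next: to point 60mm off rim along normal
n=np.array([0,.643,.766]);rim=np.array([0,-79.6,98])/1000
for off in(.15,.06):
  tgt=H@(rim+n*off)+o-.014*R[:,2]
  print(off,tgt.round(3),'world',(tgt-s['tool_pos']).round(3),'tool shift',(R.T@(tgt-s['tool_pos'])).round(4))"
```

```text
t 2.8 q [ 1.43  0.21  0.26  0.26 -0.21  2.05  0.22] pos [ 0.0129 -0.5352  0.8784] tiltdeg 35.9
R in holder (cols x,y,z)
 [[ 0.93   0.34   0.139]
 [ 0.356 -0.741 -0.569]
 [-0.091  0.579 -0.81 ]]
tip in holder mm [-343.7 -431.   867. ] gap 0.0006 F holder [ 0.6  0.6 -0. ]
0.15 [ 0.405 -0.129  0.224] world [ 0.392  0.406 -0.654] tool shift [ 0.5384 -0.5936  0.323 ]
0.06 [ 0.399 -0.187  0.155] world [ 0.386  0.349 -0.723] tool shift [ 0.524  -0.5906  0.4118]
```

Emit:
move_arm(motion=[[[0.02, -0.02, 0.02], -0.149], [[0.02, -0.02, 0.02], -0.149], [[0.02, -0.01, 0.02], -0.149], [[0.01, 0, 0.02], -0.149], [[0, 0, 0.03], -0.149]])

```text
clock: 3.3
tool_pos: [0.0644, -0.5385, 0.7615]
ee_rot: [2.238, 1.197, -0.287]
force: [-0.4, -0.4, 0.7]
finger_gap: 0.0003
finger_force: 0.0
```

Emit:
move_arm(motion=[[[0, 0, 0.03], -0.149], [[0, 0.0, 0.03], -0.149], [[0, 0, 0.03], -0.149], [[0, 0, 0.03], 0]], hand=0.09)

```text
clock: 3.7
tool_pos: [0.0716, -0.6104, 0.6619]
ee_rot: [1.956, 1.685, -0.457]
force: [0.8, 0.1, -0.2]
finger_gap: 0.0076
finger_force: 0.0
```

```bash
cat >>h.py <<'E'
def go(s,off,x=0,slope=0):
    R,H,o=show(s)
    n=np.array([0,.643,.766]);rim=np.array([0,-79.6,98])/1000;up=np.array([0,-.766,.643])
    tgt=H@(rim+n*off+[x,0,0]+up*slope)+o-.014*R[:,2]
    print(off,tgt.round(3),'world',(tgt-s['tool_pos']).round(3),'tool shift',(R.T@(tgt-s['tool_pos'])).round(4))
    print("n,hx,up in tool",(R.T@H@np.c_[n,[1,0,0],up]).round(3).T.tolist(),"Fn",(n@H.T@s["force"]).round(1))
E
python3 -c "
from h import *
from bench import env
s=env.state();go(s,.15);go(s,.06)"
```

```text
t 3.7 q [ 1.1  -0.12  0.25  1.21  0.08  1.43  1.22] pos [ 0.0716 -0.6104  0.6619] tiltdeg 35.8
R in holder (cols x,y,z)
 [[ 0.079  0.987  0.141]
 [ 0.823  0.015 -0.567]
 [-0.562  0.161 -0.811]]
tip in holder mm [-276.8 -498.9  650.6] gap 0.0076 F holder [ 0.8  0.1 -0.2]
0.15 [ 0.405 -0.129  0.224] world [ 0.333  0.481 -0.438] tool shift [0.6924 0.2107 0.1016]
n,hx,up in tool [[0.099, 0.133, -0.986], [0.079, 0.987, 0.141], [-0.992, 0.092, -0.087]] Fn -0.0
t 3.7 q [ 1.1  -0.12  0.25  1.21  0.08  1.43  1.22] pos [ 0.0716 -0.6104  0.6619] tiltdeg 35.8
R in holder (cols x,y,z)
 [[ 0.079  0.987  0.141]
 [ 0.823  0.015 -0.567]
 [-0.562  0.161 -0.811]]
tip in holder mm [-276.8 -498.9  650.6] gap 0.0076 F holder [ 0.8  0.1 -0.2]
0.06 [ 0.398 -0.187  0.155] world [ 0.327  0.424 -0.507] tool shift [0.6835 0.1987 0.1903]
n,hx,up in tool [[0.099, 0.133, -0.986], [0.079, 0.987, 0.141], [-0.992, 0.092, -0.087]] Fn -0.0
```

Emit:
move_arm(motion=[[[0.046, 0.014, 0.0], 0], [[0.046, 0.014, 0.0], 0], [[0.046, 0.014, 0.0], 0], [[0.046, 0.014, 0.0], 0], [[0.046, 0.014, 0.0], 0]])

```text
clock: 4.2
tool_pos: [0.1514, -0.512, 0.5774]
ee_rot: [2.007, 1.685, -0.463]
force: [-3.5, 1.1, 0.3]
finger_gap: 0.0081
finger_force: 0.0
```

Emit:
move_arm(motion=[[[0.046, 0.014, 0.0], 0], [[0.046, 0.014, 0.0], 0], [[0.046, 0.014, 0.0], 0], [[0.046, 0.014, 0.01], 0], [[0.046, 0.014, 0.01], 0]])

```text
clock: 4.7
tool_pos: [0.275, -0.4342, 0.4763]
ee_rot: [2.042, 1.737, -0.435]
force: [1.7, 0.2, -0.3]
finger_gap: 0.0079
finger_force: 0.0
```

Emit:
move_arm(motion=[[[0.046, 0.014, 0.01], 0], [[0.046, 0.014, 0.01], 0], [[0.046, 0.014, 0.01], 0], [[0.046, 0.014, 0.01], 0], [[0, 0, 0], 0]])

```text
clock: 5.2
tool_pos: [0.3708, -0.3043, 0.3543]
ee_rot: [2.044, 1.757, -0.438]
force: [1.0, 0.8, 0.2]
finger_gap: 0.0076
finger_force: 0.0
```

```bash
python3 -c "
from h import *
from bench import env
s=env.state();go(s,.06)
im,d=env.get_image('wrist');p=env.camera_params('wrist');np.savez('w1.npz',im=im,d=d,**p);cv2.imwrite('pics/w1.png',im[:,:,::-1])"
```

```text
t 5.2 q [ 0.62 -0.28 -0.28  1.91  0.42  1.3   0.12] pos [ 0.3708 -0.3043  0.3543] tiltdeg 29.9
R in holder (cols x,y,z)
 [[ 0.059  0.995  0.083]
 [ 0.871 -0.011 -0.491]
 [-0.488  0.101 -0.867]]
tip in holder mm [ -15.  -159.9  342.1] gap 0.0076 F holder [0.9 0.9 0.2]
0.06 [ 0.399 -0.188  0.156] world [ 0.028  0.116 -0.198] tool shift [ 0.201  -0.0064  0.1147]
n,hx,up in tool [[0.187, 0.071, -0.98], [0.059, 0.995, 0.083], [-0.981, 0.073, -0.181]] Fn 0.7
```

View pics/w1.png

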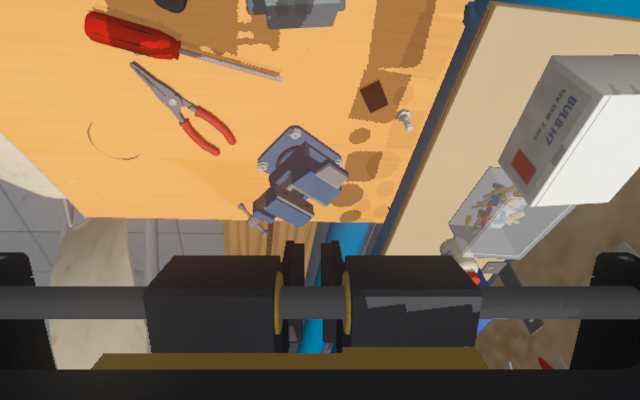

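Emit:
move_arm(motion=[[[0.045, -0.005, 0.01], 0], [[0.045, -0.005, 0.01], 0], [[0.045, -0.005, 0.02], 0], [[0.04, -0.005, 0.03], 0], [[0.026, 0, 0.035], 0]])

```text
clock: 5.75
tool_pos: [0.3857, -0.1877, 0.167]
ee_rot: [2.049, 1.74, -0.436]
force: [0.4, -0.2, 0.0]
finger_gap: 0.0076
finger_force: 0.0
```

```bash
python3 -c "
from h import *
from bench import env
s=env.state();go(s,.02,-.015,-.002)
im,d=env.get_image('wrist');p=env.camera_params('wrist');np.savez('w1.npz',im=im,d=d,**p);cv2.imwrite('pics/w2.png',im[:,:,::-1])"
```

```text
t 5.75 q [ 0.49 -0.17 -0.49  2.21  0.5   1.11 -0.39] pos [ 0.3857 -0.1877  0.167 ] tiltdeg 30.2
R in holder (cols x,y,z)
 [[ 0.071  0.994  0.086]
 [ 0.869 -0.02  -0.495]
 [-0.49   0.11  -0.865]]
tip in holder mm [-13.4 -42.4 154.9] gap 0.0076 F holder [ 0.4 -0.2  0. ]
0.02 [ 0.382 -0.21   0.124] world [-0.004 -0.022 -0.043] tool shift [ 0.0011 -0.0058  0.0482]
n,hx,up in tool [[0.183, 0.071, -0.981], [0.071, 0.994, 0.086], [-0.981, 0.086, -0.177]] Fn -0.1
```

View pics/w2.png

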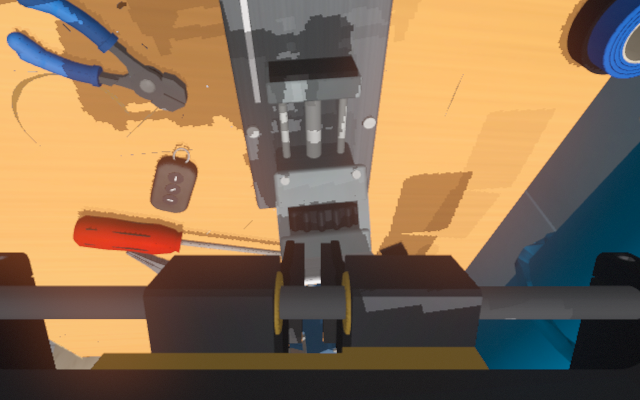

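Emit:
move_arm(motion=[[[0, -0.003, 0.03], 0], [[0, -0.002, 0.02], 0], [[0, 0, 0.007], 0], [[0, 0, 0.004], 0]])

```text
clock: 6.2
tool_pos: [0.3809, -0.2204, 0.1141]
ee_rot: [2.054, 1.738, -0.442]
force: [-0.1, -0.4, 0.5]
finger_gap: 0.0079
finger_force: 0.0
```

Emit:
move_arm(motion=[[[0, 0, 0.003], 0], [[0, 0, 0.003], 0]])

```text
clock: 6.4
tool_pos: [0.3812, -0.2227, 0.1087]
ee_rot: [2.052, 1.74, -0.442]
force: [-0.9, -0.7, 0.7]
finger_gap: 0.0081
finger_force: 0.0
```

```bash
python3 -c "
from h import *
from bench import env
s=env.state();go(s,.0,-.015,-.002)"
```

```text
t 6.4 q [ 0.53 -0.08 -0.46  2.27  0.6   0.97 -0.45] pos [ 0.3812 -0.2227  0.1087] tiltdeg 30.1
R in holder (cols x,y,z)
 [[ 0.072  0.994  0.081]
 [ 0.868 -0.023 -0.496]
 [-0.491  0.106 -0.865]]
tip in holder mm [-13.9 -77.7  96.6] gap 0.0081 F holder [-0.8 -0.8  0.7]
0.0 [ 0.38  -0.223  0.109] world [-0.001 -0.     0.   ] tool shift [-0.0005 -0.0011 -0.    ]
n,hx,up in tool [[0.182, 0.066, -0.981], [0.072, 0.994, 0.081], [-0.981, 0.085, -0.176]] Fn -0.0
```

Emit:
move_arm(motion=[[[0, 0, 0.002], 0], [[0, 0, 0], 0]])

```text
clock: 6.6
tool_pos: [0.3816, -0.2233, 0.1075]
ee_rot: [2.051, 1.74, -0.442]
force: [-2.6, 5.0, 8.3]
finger_gap: 0.0076
finger_force: 5.1
```

Emit:
move_arm(motion=[[[0, 0, 0.002], 0], [[0, 0, 0], 0]])

```text
clock: 6.8
tool_pos: [0.3823, -0.2237, 0.107]
ee_rot: [2.05, 1.739, -0.442]
force: [-6.2, 11.4, 19.4]
finger_gap: 0.0078
finger_force: 11.1
```

Emit:
move_arm(motion=[[[0, 0.007, 0.0006], 0], [[0, 0.007, 0.0006], 0], [[0, 0.007, 0.0006], 0]])

```text
clock: 7.1
tool_pos: [0.4014, -0.2264, 0.107]
ee_rot: [2.053, 1.74, -0.445]
force: [-10.1, 17.8, 22.5]
finger_gap: 0.0079
finger_force: 38.6
```

Emit:
move_arm(motion=[[[0.001, 0.007, 0.0006], 0], [[0, 0.007, 0.0006], 0], [[0.001, 0.007, 0.0006], 0]])

```text
clock: 7.4
tool_pos: [0.4224, -0.23, 0.1053]
ee_rot: [2.053, 1.74, -0.444]
force: [-4.3, 2.6, 3.8]
finger_gap: 0.0081
finger_force: 2.6
```

```bash
cat >>h.py <<'E'
def jaw(env,name="top"):
    im,d=env.get_image(name);p=env.camera_params(name);X=cloud(d,p["K"],p["R"],p["t"])
    H,o=hol();Q=((X[d>0]-o)@H)*1000
    m=(Q[:,2]>34)&(Q[:,2]<42)&(Q[:,1]<15)&(Q[:,1]>-48)&(abs(Q[:,0])<36)
    print(name,"moving jaw n",m.sum(),"face y",np.percentile(Q[m,1],[2,50,98]).round(1) if m.any() else None)
E
python3 -c "
from h import *
from bench import env
s=env.state();go(s,.0,-.015,-.002);jaw(env);jaw(env,'scene')"
```

```text
t 7.4 q [ 0.53  0.03 -0.46  2.18  0.66  0.99 -0.49] pos [ 0.4224 -0.23    0.1053] tiltdeg 30.2
R in holder (cols x,y,z)
 [[ 0.072  0.994  0.078]
 [ 0.868 -0.023 -0.496]
 [-0.492  0.103 -0.865]]
tip in holder mm [ 27.7 -80.3  93.2] gap 0.0081 F holder [-4.6  2.1  3.8]
0.0 [ 0.38  -0.223  0.109] world [-0.042  0.007  0.003] tool shift [-0.0028 -0.0422 -0.0075]
n,hx,up in tool [[0.182, 0.064, -0.981], [0.072, 0.994, 0.078], [-0.981, 0.084, -0.176]] Fn 4.3
top moving jaw n 4 face y [-20.3 -18.1 -16.5]
scene moving jaw n 134 face y [-27.  -20.4 -13.1]
```

Emit:
move_arm(motion=[[[0.003, 0, -0.015], 0], [[0, -0.021, -0.003], 0], [[-0.003, -0.021, -0.003], 0], [[-0.003, 0, 0.013], 0]])

```text
clock: 7.9
tool_pos: [0.379, -0.2226, 0.1096]
ee_rot: [2.051, 1.74, -0.443]
force: [0.6, -0.3, 0.3]
finger_gap: 0.0079
finger_force: 0.0
```

```bash
python3 -c "
from h import *
from bench import env
s=env.state();go(s,-.003,-.015,-.002);jaw(env);jaw(env,'scene')
z=np.load('scene0.npz')
class E:
  get_image=lambda s,n:(z['im'],z['d'])
  camera_params=lambda s,n:z
jaw(E(),'scene')"
```

```text
t 7.9 q [ 0.53 -0.09 -0.46  2.27  0.6   0.97 -0.45] pos [ 0.379  -0.2226  0.1096] tiltdeg 30.2
R in holder (cols x,y,z)
 [[ 0.071  0.994  0.08 ]
 [ 0.868 -0.022 -0.497]
 [-0.492  0.105 -0.864]]
tip in holder mm [-16.2 -77.9  97.5] gap 0.0079 F holder [ 0.7 -0.2  0.3]
-0.003 [ 0.38  -0.225  0.107] world [ 0.001 -0.002 -0.003] tool shift [-0.0002  0.0009  0.0038]
n,hx,up in tool [[0.181, 0.066, -0.981], [0.071, 0.994, 0.08], [-0.981, 0.084, -0.175]] Fn 0.1
top moving jaw n 3 face y [-20.5 -20.3 -18.5]
scene moving jaw n 104 face y [-27.4 -20.4 -13. ]
scene moving jaw n 276 face y [-24.1 -15.2  -3.9]
```

Emit:
move_arm(motion=[[[0, 0, 0.004], 0], [[0, 0, 0.003], 0]])

```text
clock: 8.2
tool_pos: [0.3842, -0.225, 0.1062]
ee_rot: [2.048, 1.74, -0.439]
force: [-8.5, 23.6, 39.1]
finger_gap: 0.0078
finger_force: 17.0
```

Emit:
move_arm(motion=[[[0, 0.007, 0.0006], 0], [[0, 0.007, 0.0006], 0], [[0, 0.007, 0.0006], 0]])

```text
clock: 8.5
tool_pos: [0.4029, -0.226, 0.1074]
ee_rot: [2.053, 1.74, -0.444]
force: [-13.8, 35.5, 47.5]
finger_gap: 0.0078
finger_force: 33.7
```

Emit:
move_arm(motion=[[[0.001, 0.007, 0.0006], 0], [[0, 0.007, 0.0006], 0], [[0.001, 0.007, 0.0006], 0]])

```text
clock: 8.8
tool_pos: [0.4262, -0.2311, 0.1048]
ee_rot: [2.049, 1.741, -0.436]
force: [0.3, 0.1, 0.2]
finger_gap: 0.0077
finger_force: 0.1
```

```bash
python3 -c "
from h import *
from bench import env
s=env.state();go(s,-.003,-.015,-.002);jaw(env,'scene')"
```

```text
t 8.8 q [ 0.53  0.03 -0.47  2.18  0.66  0.98 -0.49] pos [ 0.4262 -0.2311  0.1048] tiltdeg 30.1
R in holder (cols x,y,z)
 [[ 0.071  0.994  0.085]
 [ 0.869 -0.019 -0.495]
 [-0.49   0.109 -0.865]]
tip in holder mm [ 31.8 -80.9  92.7] gap 0.0077 F holder [0.3 0.2 0.2]
-0.003 [ 0.38  -0.225  0.107] world [-0.046  0.006  0.002] tool shift [-0.0034 -0.0463 -0.006 ]
n,hx,up in tool [[0.183, 0.071, -0.981], [0.071, 0.994, 0.085], [-0.981, 0.085, -0.177]] Fn 0.3
scene moving jaw n 20 face y [-36.1 -25.8 -24.5]
```

Emit:
move_arm(motion=[[[0.003, 0, -0.015], 0], [[0, -0.022, -0.003], 0], [[-0.003, -0.022, -0.003], 0], [[-0.003, 0, 0.013], 0], [[0, 0, 0.007], 0]])

```text
clock: 9.35
tool_pos: [0.3767, -0.227, 0.1034]
ee_rot: [2.055, 1.738, -0.451]
force: [-36.8, 56.1, 83.0]
finger_gap: 0.0075
finger_force: 73.6
```

Emit:
move_arm(motion=[[[0, 0.007, 0.0006], 0], [[0, 0.007, 0.0006], 0], [[0, 0.007, 0.0006], 0], [[0, 0, -0.01], 0], [[0.004, 0, -0.03], 0]])

```text
clock: 9.85
tool_pos: [0.3973, -0.209, 0.1326]
ee_rot: [2.056, 1.742, -0.447]
force: [0.2, -0.2, -0.8]
finger_gap: 0.0076
finger_force: 0.0
```

```bash
python3 -c "
from h import *
from bench import env
s=env.state();go(s,-.003,-.015,-.002);jaw(env,'scene');jaw(env,'top')"
```

```text
t 9.85 q [ 0.52 -0.08 -0.48  2.21  0.57  1.04 -0.44] pos [ 0.3973 -0.209   0.1326] tiltdeg 30.0
R in holder (cols x,y,z)
 [[ 0.071  0.995  0.074]
 [ 0.869 -0.025 -0.495]
 [-0.49   0.099 -0.866]]
tip in holder mm [  0.3 -62.2 120.5] gap 0.0076 F holder [ 0.2 -0.2 -0.8]
-0.003 [ 0.38  -0.225  0.107] world [-0.017 -0.016 -0.026] tool shift [-0.0037 -0.0174  0.0302]
n,hx,up in tool [[0.183, 0.06, -0.981], [0.071, 0.995, 0.074], [-0.981, 0.083, -0.178]] Fn -0.7
scene moving jaw n 1 face y [-40.8 -40.8 -40.8]
top moving jaw n 0 face y None
```

```bash
python3 - <<'E'
from h import *
for n in("top","scene"):
    z=np.load(n+"0.npz");X=cloud(z["d"],z["K"],z["R"],z["t"]);P=X[z["d"]>0]
    print(n)
    for x in np.arange(.55,-.2,-.1):
        r=[]
        for y in np.arange(.2,.9,.1):
            s=P[(abs(P[:,0]-x)<.05)&(abs(P[:,1]-y)<.05)][:,2]
            r.append("%5.2f/%4d"%(np.percentile(s,90),len(s)) if len(s) else "   -- ")
        print("%.2f"%x,r)
E
```

```text
top
0.55 [' 0.05/1640', ' 0.50/13767', ' 0.20/ 575', '   -- ', '   -- ', '   -- ', '   -- ']
0.45 [' 0.04/1878', ' 0.47/4956', ' 0.44/7925', '   -- ', '   -- ', '   -- ', '   -- ']
0.35 [' 0.00/1896', ' 0.39/4879', ' 0.41/7212', '   -- ', '   -- ', '   -- ', '   -- ']
0.25 [' 0.03/2076', ' 0.39/5502', ' 0.39/6134', '   -- ', '   -- ', '   -- ', '   -- ']
0.15 [' 0.00/2109', ' 0.03/2198', ' 0.14/3096', ' 0.13/ 967', '   -- ', '   -- ', '   -- ']
0.05 [' 0.00/ 487', ' 0.00/ 474', ' 0.00/ 426', ' 0.04/ 228', '   -- ', '   -- ', '   -- ']
-0.05 ['   -- ', '   -- ', '   -- ', '   -- ', '   -- ', '   -- ', '   -- ']
-0.15 ['   -- ', '   -- ', '   -- ', '   -- ', '   -- ', '   -- ', '   -- ']
scene
0.55 [' 0.05/ 920', ' 0.36/5050', ' 0.22/ 526', '   -- ', '   -- ', '   -- ', '   -- ']
0.45 [' 0.04/1143', ' 0.36/1526', ' 0.35/4293', '   -- ', '   -- ', '   -- ', '   -- ']
0.35 [' 0.00/ 955', ' 0.39/1549', ' 0.32/4669', '   -- ', '   -- ', '   -- ', '   -- ']
0.25 [' 0.03/1013', ' 0.39/1611', ' 0.32/4870', '   -- ', '   -- ', '   -- ', '   -- ']
0.15 [' 0.00/1110', ' 0.39/1385', ' 0.39/4145', ' 0.23/1250', '   -- ', '   -- ', '   -- ']
0.05 [' 0.00/1150', ' 0.39/1123', ' 0.39/1779', ' 0.30/4191', '   -- ', '   -- ', '   -- ']
-0.05 [' 0.00/ 255', ' 0.00/ 634', ' 0.39/1575', ' 0.32/4618', '   -- ', '   -- ', '   -- ']
-0.15 ['   -- ', ' 0.14/  57', ' 0.00/ 326', ' 0.32/4608', '   -- ', '   -- ', '   -- ']
```

Emit:
move_arm(motion=[[[0, 0, -0.05], 0], [[0, 0, -0.05], 0], [[0, 0, -0.05], 0]])

```text
clock: 10.25
tool_pos: [0.3945, -0.1337, 0.2637]
ee_rot: [2.055, 1.741, -0.446]
force: [0.6, -1.0, -0.8]
finger_gap: 0.0076
finger_force: 0.0
```

Emit:
move_arm(motion=[[[-0.0435, -0.0055, 0.0096], 0], [[-0.0435, -0.0055, 0.0096], 0], [[-0.0435, -0.0055, 0.0096], 0], [[-0.0435, -0.0055, 0.0096], 0], [[-0.0435, -0.0055, 0.0096], 0]])

```text
clock: 10.75
tool_pos: [0.3388, -0.3436, 0.3238]
ee_rot: [2.058, 1.743, -0.452]
force: [0.5, 0.3, 0.1]
finger_gap: 0.0078
finger_force: 0.0
```

Emit:
move_arm(motion=[[[-0.0435, -0.0055, 0.0096], 0], [[-0.0435, -0.0055, 0.0096], 0], [[-0.0435, -0.0055, 0.0096], 0], [[-0.015, -0.047, 0.003], 0], [[-0.015, -0.047, 0.003], 0]])

```text
clock: 11.25
tool_pos: [0.231, -0.4801, 0.3617]
ee_rot: [2.069, 1.74, -0.449]
force: [0.5, 0.2, 0.5]
finger_gap: 0.0082
finger_force: 0.0
```

Emit:
move_arm(motion=[[[-0.015, -0.047, 0.003], 0], [[-0.015, -0.047, 0.003], 0], [[-0.015, -0.047, 0.003], 0], [[-0.015, -0.047, 0.003], 0]], hand=0.9)

```text
clock: 11.65
tool_pos: [0.0928, -0.5308, 0.3621]
ee_rot: [2.085, 1.76, -0.44]
force: [-0.1, -0.3, -0.3]
finger_gap: 0.0321
finger_force: 0.0
```

```bash
cat >>h.py <<'E'
def wto(s,p):
    R,H,o=show(s);d=np.array(p)-s["tool_pos"];print("R world\n",R.round(3),"\nshift",(R.T@d).round(4))
E
python3 -c "
from h import *
from bench import env
wto(env.state(),[-.02,-.40,.35])"
```

```text
t 11.65 q [ 1.44 -0.3  -0.14  1.91  0.1   1.05  1.09] pos [ 0.0928 -0.5308  0.3621] tiltdeg 28.3
R in holder (cols x,y,z)
 [[ 0.069  0.996  0.057]
 [ 0.882 -0.035 -0.47 ]
 [-0.467  0.083 -0.881]]
tip in holder mm [-266.  -416.1  349.7] gap 0.0321 F holder [-0.1 -0.3 -0.3]
R world
 [[ 0.169  0.986  0.003]
 [ 0.868 -0.147 -0.474]
 [-0.467  0.083 -0.881]] 
shift [ 0.1002 -0.1314 -0.0517]
```

Emit:
move_arm(motion=[[[0.01, -0.045, -0.005], 0], [[0.015, -0.04, -0.01], 0], [[0.04, -0.01, -0.022], 0], [[0.04, -0.008, -0.02], 0], [[0.04, -0.007, -0.018], 0]])

```text
clock: 12.15
tool_pos: [0.0698, -0.4531, 0.2452]
ee_rot: [2.252, 1.913, -0.329]
force: [0.8, -0.0, 0.4]
finger_gap: 0.0719
finger_force: 0.0
```

```bash

python3 -c "
from h import *
from bench import env
wto(env.state(),[-.0,-.40,.35])"
```

```text
t 12.15 q [ 1.79 -0.3  -0.44  2.06 -0.01  1.1   1.2 ] pos [ 0.0698 -0.4531  0.2452] tiltdeg 16.0
R in holder (cols x,y,z)
 [[ 0.045  0.999 -0.028]
 [ 0.961 -0.051 -0.273]
 [-0.274 -0.014 -0.961]]
tip in holder mm [-298.7 -338.8  231.7] gap 0.0719 F holder [0.8 0.1 0.4]
R world
 [[ 0.153  0.986 -0.058]
 [ 0.949 -0.163 -0.269]
 [-0.274 -0.014 -0.961]] 
shift [ 0.011  -0.0791 -0.1109]
```

Emit:
move_arm(motion=[[[0.033, -0.02, -0.03], 0], [[0.033, -0.02, -0.03], 0], [[0.036, -0.01, -0.03], 0]])

```text
clock: 12.45
tool_pos: [0.0722, -0.377, 0.2201]
ee_rot: [-2.355, -2.037, 0.242]
force: [0.5, -0.4, -0.5]
finger_gap: 0.078
finger_force: 0.0
```

```bash

python3 -c "
from h import *
from bench import env
wto(env.state(),[-.0,-.40,.35])"
```

```text
t 12.45 q [ 1.71 -0.3  -0.45  2.09  0.02  1.27  1.13] pos [ 0.0722 -0.377   0.2201] tiltdeg 8.9
R in holder (cols x,y,z)
 [[ 0.025  0.993 -0.118]
 [ 0.994 -0.037 -0.101]
 [-0.105 -0.114 -0.988]]
tip in holder mm [-306.3 -260.4  206.3] gap 0.078 F holder [ 0.6 -0.3 -0.5]
R world
 [[ 0.137  0.982 -0.128]
 [ 0.985 -0.149 -0.087]
 [-0.105 -0.114 -0.988]] 
shift [-0.0462 -0.0823 -0.117 ]
```

Emit:
move_arm(motion=[[[0.036, -0.009, -0.03], 0], [[0.036, -0.009, -0.03], 0]])

```text
clock: 12.65
tool_pos: [0.0936, -0.3279, 0.2318]
ee_rot: [-2.266, -1.98, 0.196]
force: [0.1, 0.6, 0.2]
finger_gap: 0.0781
finger_force: 0.0
```

```bash

python3 -c "
from h import *
from bench import env
wto(env.state(),[.45,-.25,.5])"
```

```text
t 12.65 q [ 1.57 -0.3  -0.42  2.08  0.04  1.42  1.03] pos [ 0.0936 -0.3279  0.2318] tiltdeg 10.4
R in holder (cols x,y,z)
 [[ 0.019  0.983 -0.18 ]
 [ 1.    -0.022 -0.011]
 [-0.014 -0.18  -0.984]]
tip in holder mm [-291.4 -207.9  218. ] gap 0.0781 F holder [0.1 0.6 0.2]
R world
 [[ 0.133  0.975 -0.18 ]
 [ 0.991 -0.133  0.01 ]
 [-0.014 -0.18  -0.984]] 
shift [ 0.1205  0.2888 -0.3272]
```

```bash
python3 - <<'E'
from h import *
for n in("top","scene"):
    z=np.load(n+"0.npz");X=cloud(z["d"],z["K"],z["R"],z["t"]);P=X[z["d"]>0]
    P=P[(P[:,0]>.2)&(P[:,1]<.25)&(P[:,1]>-.7)]
    for lo in(.25,.35,.45,.55):
        S=P[(P[:,2]>lo)&(P[:,2]<lo+.1)]
        print(n,lo,len(S),[ (round(y,2),S[abs(S[:,1]-y)<.05][:,0].min().round(2)) for y in np.arange(.2,-.7,-.1) if (abs(S[:,1]-y)<.05).sum()>5])
E
```

```text
top 0.25 16455 [(np.float64(0.2), np.float64(0.71)), (np.float64(0.1), np.float64(0.67)), (np.float64(0.0), np.float64(0.64)), (np.float64(-0.1), np.float64(0.68)), (np.float64(-0.2), np.float64(0.65)), (np.float64(-0.3), np.float64(0.53)), (np.float64(-0.4), np.float64(0.5)), (np.float64(-0.5), np.float64(0.49)), (np.float64(-0.6), np.float64(0.48))]
top 0.35 13893 [(np.float64(0.2), np.float64(0.74)), (np.float64(0.1), np.float64(0.73)), (np.float64(0.0), np.float64(0.71)), (np.float64(-0.1), np.float64(0.68)), (np.float64(-0.2), np.float64(0.57)), (np.float64(-0.3), np.float64(0.54)), (np.float64(-0.4), np.float64(0.5)), (np.float64(-0.5), np.float64(0.5))]
top 0.45 19073 [(np.float64(-0.1), np.float64(0.68)), (np.float64(-0.2), np.float64(0.57)), (np.float64(-0.3), np.float64(0.54)), (np.float64(-0.4), np.float64(0.52))]
top 0.55 727 [(np.float64(-0.3), np.float64(0.6)), (np.float64(-0.4), np.float64(0.61))]
scene 0.25 10807 [(np.float64(0.2), np.float64(0.7)), (np.float64(0.1), np.float64(0.67)), (np.float64(0.0), np.float64(0.64)), (np.float64(-0.1), np.float64(0.68)), (np.floa
[... 210 characters left out ...]
0.1), np.float64(0.73)), (np.float64(0.0), np.float64(0.71)), (np.float64(-0.1), np.float64(0.68)), (np.float64(-0.2), np.float64(0.57)), (np.float64(-0.3), np.float64(0.54)), (np.float64(-0.4), np.float64(0.5)), (np.float64(-0.5), np.float64(0.5))]
scene 0.45 45692 [(np.float64(0.1), np.float64(0.73)), (np.float64(0.0), np.float64(0.71)), (np.float64(-0.1), np.float64(0.68)), (np.float64(-0.2), np.float64(0.56)), (np.float64(-0.3), np.float64(0.54)), (np.float64(-0.4), np.float64(0.51)), (np.float64(-0.5), np.float64(0.49))]
scene 0.55 16040 [(np.float64(-0.1), np.float64(0.68)), (np.float64(-0.2), np.float64(0.63)), (np.float64(-0.3), np.float64(0.6)), (np.float64(-0.4), np.float64(0.59))]
```

Emit:
move_arm(motion=[[[-0.021, 0.029, -0.03], 0], [[-0.021, 0.029, -0.03], 0], [[-0.021, 0.029, -0.03], 0], [[-0.021, 0.029, -0.03], 0]])

```text
clock: 13.05
tool_pos: [0.2186, -0.4297, 0.3321]
ee_rot: [-2.268, -1.983, 0.198]
force: [0.6, 0.4, 1.0]
finger_gap: 0.0784
finger_force: 0.0
```

Emit:
move_arm(motion=[[[0.035, 0.022, -0.028], 0], [[0.035, 0.022, -0.028], 0], [[0.035, 0.022, -0.028], 0], [[0.035, 0.019, -0.028], 0], [[0.035, 0.019, -0.028], 0]])

```text
clock: 13.55
tool_pos: [0.3678, -0.2687, 0.4483]
ee_rot: [-2.268, -1.983, 0.199]
force: [1.1, -0.4, -0.3]
finger_gap: 0.0784
finger_force: 0.0
```

Emit:
move_arm(motion=[[[0.046, 0.015, -0.012], 0], [[0.046, 0.015, -0.012], 0], [[0.046, 0.015, -0.012], 0], [[0.046, 0.015, -0.012], 0], [[0.046, 0.015, -0.012], 0]])

```text
clock: 14.05
tool_pos: [0.4819, -0.0509, 0.4893]
ee_rot: [-2.27, -1.982, 0.199]
force: [1.2, 0.4, -0.2]
finger_gap: 0.0783
finger_force: 0.0
```

```bash

python3 -c "
from h import *
from bench import env
wto(env.state(),[.5,0,.6])"
```

```text
t 14.05 q [ 0.88  0.21 -1.02  1.19  0.16  2.01 -0.23] pos [ 0.4819 -0.0509  0.4893] tiltdeg 10.3
R in holder (cols x,y,z)
 [[ 0.02   0.984 -0.178]
 [ 1.    -0.023 -0.016]
 [-0.019 -0.177 -0.984]]
tip in holder mm [ 63.  111.1 475.5] gap 0.0783 F holder [ 1.1  0.5 -0.2]
R world
 [[ 0.133  0.975 -0.178]
 [ 0.991 -0.135  0.005]
 [-0.019 -0.177 -0.984]] 
shift [ 0.0507 -0.0088 -0.1119]
```

Emit:
move_arm(motion=[[[0.01, -0.007, -0.04], 0], [[0.01, -0.007, -0.04], 0], [[0.01, -0.006, -0.04], 0], [[0, -0.005, -0.04], 0]])

```text
clock: 14.45
tool_pos: [0.4916, -0.0434, 0.4938]
ee_rot: [-2.259, -1.973, 0.252]
force: [-0.8, -0.4, 0.0]
finger_gap: 0.0786
finger_force: 0.0
```

```bash

python3 -c "
from h import *
from bench import env
wto(env.state(),[.5,0,.6])"
```

```text
t 14.45 q [ 0.15  0.16 -0.16  1.16  0.04  2.04 -0.13] pos [ 0.4916 -0.0434  0.4938] tiltdeg 12.2
R in holder (cols x,y,z)
 [[ 0.017  0.978 -0.209]
 [ 0.999 -0.025 -0.034]
 [-0.039 -0.209 -0.977]]
tip in holder mm [ 71.3 119.4 480.1] gap 0.0786 F holder [-0.7 -0.5  0. ]
R world
 [[ 0.13   0.969 -0.212]
 [ 0.991 -0.136 -0.01 ]
 [-0.039 -0.209 -0.977]] 
shift [ 0.04   -0.0199 -0.1061]
```

Emit:
move_arm(motion=[[[0.0, -0.008, -0.04], 0], [[0.0, -0.007, -0.04], 0], [[0.0, -0.005, -0.04], 0], [[0, -0.004, -0.04], 0]])

```text
clock: 14.85
tool_pos: [0.4933, -0.0416, 0.5283]
ee_rot: [-2.298, -2.005, 0.203]
force: [0.2, -0.4, -0.1]
finger_gap: 0.0782
finger_force: 0.0
```

```bash

python3 -c "
from h import *
from bench import env
wto(env.state(),[.5,0,.6])"
```

```text
t 14.85 q [-0.53  0.14  0.65  1.13 -0.05  2.05 -0.03] pos [ 0.4933 -0.0416  0.5283] tiltdeg 9.0
R in holder (cols x,y,z)
 [[ 0.019  0.988 -0.152]
 [ 0.999 -0.026 -0.041]
 [-0.044 -0.151 -0.988]]
tip in holder mm [ 73.6 121.3 514.5] gap 0.0782 F holder [ 0.3 -0.4 -0.1]
R world
 [[ 0.132  0.979 -0.156]
 [ 0.99  -0.137 -0.023]
 [-0.044 -0.151 -0.988]] 
shift [ 0.0389 -0.0099 -0.0728]
```

Emit:
move_arm(motion=[[[0.005, -0.006, -0.048], 0], [[0.005, -0.005, -0.048], 0], [[0.005, -0.003, -0.048], 0], [[0.005, -0.002, -0.048], 0]])

```text
clock: 15.25
tool_pos: [0.4882, -0.0178, 0.6008]
ee_rot: [2.344, 2.051, -0.034]
force: [-0.4, 1.2, -0.1]
finger_gap: 0.0786
finger_force: 0.0
```

```bash

python3 -c "
from h import *
from bench import env
wto(env.state(),[.5,0,.6])"
```

```text
t 15.25 q [-0.95  0.08  1.02  1.04 -0.04  2.05 -0.08] pos [ 0.4882 -0.0178  0.6008] tiltdeg 2.0
R in holder (cols x,y,z)
 [[ 0.02   1.     0.005]
 [ 0.999 -0.02  -0.034]
 [-0.034  0.006 -0.999]]
tip in holder mm [ 68.1 144.4 586.8] gap 0.0786 F holder [-0.5  1.2 -0.1]
R world
 [[ 0.133  0.991  0.001]
 [ 0.991 -0.133 -0.034]
 [-0.034  0.006 -0.999]] 
shift [0.0192 0.0093 0.0002]
```

Emit:
move_arm(motion=[[[0.046, -0.011, 0.01], 0], [[0.046, -0.011, 0.01], 0], [[0.022, 0, 0.04], 0.144], [[0, 0, 0.045], 0.144], [[0, 0, 0.045], 0.144]])

```text
clock: 15.75
tool_pos: [0.4812, 0.0942, 0.4446]
ee_rot: [2.727, 1.495, -0.025]
force: [1.1, -1.2, -0.8]
finger_gap: 0.0784
finger_force: 0.0
```

Emit:
move_arm(motion=[[[0, 0, 0.045], 0.144], [[0, 0, 0.045], 0.144], [[0, 0, 0.045], 0.144], [[0, 0, 0.045], 0.144], [[0, 0, 0.045], 0.144]])

```text
clock: 16.25
tool_pos: [0.481, 0.0851, 0.2198]
ee_rot: [3.078, 0.434, -0.006]
force: [1.1, 0.3, -0.4]
finger_gap: 0.078
finger_force: 0.0
```

Emit:
move_arm(motion=[[[0, 0, 0.02], 0.144], [[0, 0, 0.02], 0.144], [[0, 0, 0], 0]], hand=1)

```text
clock: 16.55
tool_pos: [0.4792, 0.0831, 0.1791]
ee_rot: [3.105, -0.004, -0.007]
force: [-0.3, -0.1, -0.7]
finger_gap: 0.0863
finger_force: 0.0
```

```bash

python3 -c "
from h import *
from bench import env
s=env.state();wto(s,[.479,.0827,.10])
for n in('wrist','top'):
  im,d=env.get_image(n);p=env.camera_params(n);np.savez(n+'3.npz',im=im,d=d,**p);cv2.imwrite('pics/%s3.png'%n,im[:,:,::-1])
  X=cloud(d,p['K'],p['R'],p['t']);P=X[d>0]
  for lo,hi in((.024,.036),(.044,.06)):
    S=P[(abs(P[:,0]-.479)<.08)&(abs(P[:,1]-.083)<.05)&(P[:,2]>lo)&(P[:,2]<hi)]
    if len(S)>20: print(n,lo,len(S),rect(S))
jaw(env)
"
```

```text
t 16.55 q [-1.08 -0.    0.83  1.94  0.04  1.22 -1.83] pos [0.4792 0.0831 0.1791] tiltdeg 2.1
R in holder (cols x,y,z)
 [[ 0.994  0.111 -0.   ]
 [ 0.111 -0.993 -0.037]
 [-0.004  0.037 -0.999]]
tip in holder mm [ 47.7 243.6 165.1] gap 0.0863 F holder [-0.3 -0.1 -0.7]
R world
 [[ 1.    -0.003 -0.005]
 [-0.003 -0.999 -0.037]
 [-0.004  0.037 -0.999]] 
shift [ 0.0002 -0.0025  0.0791]
wrist 0.024 4463 ((483.0703430175781, 81.25585174560547), (50.043922424316406, 118.4108657836914), 89.60142517089844)
wrist 0.044 2985 ((500.3047180175781, 81.00823211669922), (39.82607650756836, 64.1910400390625), 89.130859375)
top 0.024 497 ((479.07733154296875, 82.90988159179688), (117.50129699707031, 48.12094497680664), 0.8160635828971863)
top 0.044 242 ((496.24664306640625, 81.37598419189453), (38.086814880371094, 62.12797164916992), 88.685546875)
top moving jaw n 215 face y [-47.6 -39.5 -30.4]
```

View pics/wrist3.png

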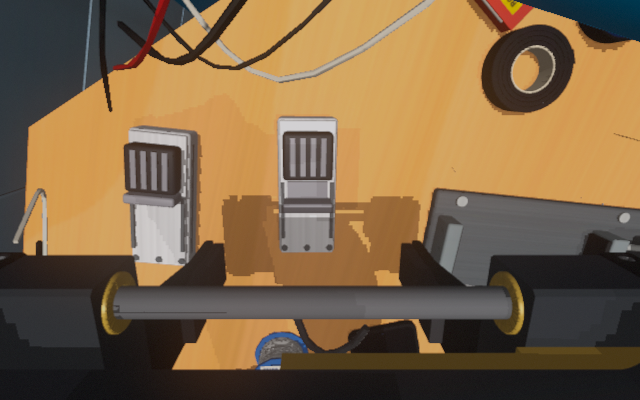

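Emit:
move_arm(motion=[[[0.002, -0.005, 0.045], 0], [[0, 0, 0.045], 0], [[0, 0, 0.04], 0], [[0, 0, 0.02], 0], [[0, 0, 0.009], 0]])

```text
clock: 17.2
tool_pos: [0.483, 0.0847, 0.0223]
ee_rot: [3.108, 0.003, -0.001]
force: [-0.8, -0.3, -0.1]
finger_gap: 0.0873
finger_force: 0.0
```

Emit:
move_arm(motion=[[[0, 0, 0], 0], [[0, 0, 0], 0], [[0, 0, 0], 0], [[0, 0, 0], 0], [[0, 0, 0], 0]], hand=0, newtons=30)

```text
clock: 17.7
tool_pos: [0.4839, 0.085, 0.0241]
ee_rot: [3.11, 0.0, 0.004]
force: [0.7, -3.2, 1.6]
finger_gap: 0.0549
finger_force: 1.6
```

Emit:
move_arm(motion=[[[0, 0, 0], 0], [[0, 0, 0], 0], [[0, 0, 0], 0]])

```text
clock: 18.0
tool_pos: [0.484, 0.0842, 0.024]
ee_rot: [3.109, -0.001, 0.003]
force: [-1.4, -3.3, 6.6]
finger_gap: 0.0496
finger_force: 30.0
```

Emit:
move_arm(motion=[[[0, 0, -0.01], 0], [[0, 0, -0.04], 0], [[0, 0, -0.04], 0], [[0, 0, -0.02], 0], [[0, 0, 0], 0]])

```text
clock: 18.5
tool_pos: [0.485, 0.0897, 0.1361]
ee_rot: [3.114, 0.0, 0.009]
force: [0.4, 0.2, -3.5]
finger_gap: 0.05
finger_force: 29.9
```

```bash

python3 -c "
from h import *
from bench import env
s=env.state();R,H,o=show(s)
tgt=H@np.array([0,.0375,.09])+o; wto(s,tgt)
for n in('wrist','scene'):
  im,d=env.get_image(n);p=env.camera_params(n);X=cloud(d,p['K'],p['R'],p['t']);P=X[d>0]
  Q=(P-s['tool_pos'])@R
  for lo,hi in((-.01,.008),(-.035,-.02)):
    S=Q[(abs(Q[:,0])<.09)&(abs(Q[:,1])<.024)&(Q[:,2]>lo)&(Q[:,2]<hi)]
    if len(S)>20: print(n,lo,len(S),rect(S),np.median(S[:,2]))
"
```

```text
t 18.5 q [-1.09  0.07  0.87  1.98 -0.03  1.11 -1.78] pos [0.485  0.0897 0.1361] tiltdeg 1.6
R in holder (cols x,y,z)
 [[ 0.994  0.113  0.009]
 [ 0.114 -0.993 -0.027]
 [ 0.006  0.028 -1.   ]]
tip in holder mm [ 52.9 251.  122.1] gap 0.05 F holder [ 0.3  0.2 -3.5]
t 18.5 q [-1.09  0.07  0.87  1.98 -0.03  1.11 -1.78] pos [0.485  0.0897 0.1361] tiltdeg 1.6
R in holder (cols x,y,z)
 [[ 0.994  0.113  0.009]
 [ 0.114 -0.993 -0.027]
 [ 0.006  0.028 -1.   ]]
tip in holder mm [ 52.9 251.  122.1] gap 0.05 F holder [ 0.3  0.2 -3.5]
R world
 [[ 1.     0.     0.006]
 [ 0.    -1.    -0.028]
 [ 0.006  0.028 -1.   ]] 
shift [-0.0769  0.2051  0.0514]
wrist -0.01 5991 ((21.16436767578125, -0.0075969696044921875), (128.3837127685547, 47.97455596923828), 0.018441392108798027) -0.003641736118034211
wrist -0.035 12768 ((35.17705535888672, -0.09370994567871094), (109.41293334960938, 46.5440673828125), 0.9177764058113098) -0.022278137223431152
scene -0.01 303 ((5.571708679199219, 0.6020488739013672), (146.16307067871094, 47.34212875366211), 0.27526432275772095) -0.004506357316998443
```

Emit:
move_arm(motion=[[[-0.0154, 0.041, 0], 0], [[-0.0154, 0.041, 0], 0], [[-0.0154, 0.041, 0], 0], [[-0.0154, 0.041, 0], 0], [[-0.0154, 0.041, 0], 0]])

```text
clock: 19.1
tool_pos: [0.4038, -0.1175, 0.1379]
ee_rot: [3.109, 0.001, -0.004]
force: [0.4, -0.0, -2.3]
finger_gap: 0.0497
finger_force: 29.9
```

Emit:
move_arm(motion=[[[0, 0, 0], -0.1457], [[0, 0, 0], -0.1457], [[0, 0, 0], -0.1457], [[0, 0, 0], -0.1457], [[0, 0, 0], -0.1457]])

```text
clock: 19.6
tool_pos: [0.4044, -0.1162, 0.138]
ee_rot: [2.904, 1.117, -0.022]
force: [0.1, -0.6, -2.1]
finger_gap: 0.0498
finger_force: 29.9
```

Emit:
move_arm(motion=[[[0, 0, 0], -0.1457], [[0, 0, 0], -0.1457], [[0, 0, 0], -0.1457], [[0, 0, 0], -0.1457], [[0, 0, 0], -0.1457]])

```text
clock: 20.1
tool_pos: [0.4045, -0.1162, 0.138]
ee_rot: [2.321, 2.083, -0.038]
force: [-0.1, -0.3, -2.7]
finger_gap: 0.0497
finger_force: 29.9
```

```bash
cat >>h.py <<'E'
def holz(env,names,zr,box):
    H,o=hol()
    for n in names:
        im,d=env.get_image(n);p=env.camera_params(n);X=cloud(d,p['K'],p['R'],p['t']);Q=(X[d>0]-o)@H
        S=Q[(abs(Q[:,0])<box[0])&(Q[:,1]>box[1])&(Q[:,1]<box[2])&(Q[:,2]>zr[0])&(Q[:,2]<zr[1])]
        if len(S)>20: print(n,zr,len(S),rect(S),"x",(np.percentile(S[:,0],[1,99])*1000).round(1),"y",(np.percentile(S[:,1],[1,99])*1000).round(1))
E
python3 -c "
from h import *
from bench import env
s=env.state();R,H,o=show(s)
wto(s,H@np.array([0,.0395,.08])+o)
holz(env,['wrist','scene'],(.125,.14),(.05,-.06,.13))
holz(env,['wrist','scene'],(.143,.16),(.05,-.06,.13))
im,d=env.get_image('scene');cv2.imwrite('pics/s4.png',cv2.resize(im[200:370,230:390],None,fx=3,fy=3)[:,:,::-1])
"
```

```text
t 20.1 q [-0.95 -0.29  1.03  2.14  0.3   1.17 -0.17] pos [ 0.4045 -0.1162  0.138 ] tiltdeg 1.9
R in holder (cols x,y,z)
 [[-0.006  1.     0.001]
 [ 0.999  0.006 -0.033]
 [-0.033  0.001 -0.999]]
tip in holder mm [ -4.   37.2 124. ] gap 0.0497 F holder [-0.  -0.3 -2.7]
t 20.1 q [-0.95 -0.29  1.03  2.14  0.3   1.17 -0.17] pos [ 0.4045 -0.1162  0.138 ] tiltdeg 1.9
R in holder (cols x,y,z)
 [[-0.006  1.     0.001]
 [ 0.999  0.006 -0.033]
 [-0.033  0.001 -0.999]]
tip in holder mm [ -4.   37.2 124. ] gap 0.0497 F holder [-0.  -0.3 -2.7]
R world
 [[ 0.108  0.994 -0.003]
 [ 0.994 -0.108 -0.033]
 [-0.033  0.001 -0.999]] 
shift [0.0037 0.004  0.0579]
wrist (0.125, 0.14) 2250 ((-3.797168731689453, 45.21670150756836), (97.76399993896484, 67.47950744628906), 86.02505493164062) x [-36.6  29.4] y [ 6.3 92.7]
scene (0.125, 0.14) 181 ((-5.910221099853516, 24.511077880859375), (104.99751281738281, 67.20929718017578), 89.8332290649414) x [-38.5  27.7] y [-27.6  74. ]
wrist (0.143, 0.16) 5512 ((-3.2260208129882812, 44.531124114990234), (92.47398376464844, 72.89714813232422), 88.17340087890625) x [-36.9  30.8] y [-0.6 90.1]
scene (0.143, 0.16) 774 ((-7.214534759521484, 20.628463745117188), (97.05455017089844, 71.47496795654297), 84.09998321533203) x [-37.9  27.4] y [-24.9  59.1]
```

View pics/s4.png

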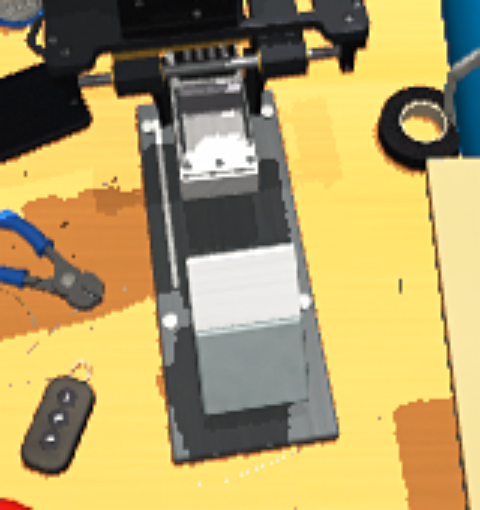

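Emit:
move_arm(motion=[[[0.007, 0.004, 0.03], 0], [[0, 0, 0.03], 0], [[0, 0, 0.02], 0], [[0, 0, 0.01], 0], [[0, 0, 0.004], 0]])

```text
clock: 20.85
tool_pos: [0.4098, -0.1132, 0.0444]
ee_rot: [2.328, 2.073, -0.038]
force: [-0.5, 0.1, -2.4]
finger_gap: 0.0497
finger_force: 29.9
```

```bash

python3 -c "
from h import *
from bench import env
s=env.state();R,H,o=show(s)
holz(env,['wrist','scene'],(.035,.058),(.027,-.06,.102))
holz(env,['scene','wrist'],(.059,.08),(.022,-.06,.13))
"
```

```text
t 20.85 q [-0.99  0.04  1.21  2.23  0.    0.9   0.1 ] pos [ 0.4098 -0.1132  0.0444] tiltdeg 2.0
R in holder (cols x,y,z)
 [[ 0.003  1.     0.002]
 [ 0.999 -0.003 -0.034]
 [-0.034  0.002 -0.999]]
tip in holder mm [ 0.9 40.8 30.4] gap 0.0497 F holder [-0.6  0.  -2.4]
wrist (0.035, 0.058) 6729 ((-0.012104034423828125, 47.16110610961914), (98.80120086669922, 54.00621795654297), 89.71224975585938) x [-25.7  26.7] y [ 2.9 96.3]
scene (0.035, 0.058) 680 ((0.43540382385253906, 25.05536651611328), (97.1448745727539, 53.026641845703125), 89.65516662597656) x [-25.7  24.7] y [-23.   64.3]
scene (0.059, 0.08) 188 ((0.3941631317138672, 41.8414306640625), (39.26826477050781, 38.40314483642578), 0.3493739664554596) x [-19.2  19.7] y [23.6 58.3]
wrist (0.059, 0.08) 12423 ((0.0019741058349609375, 55.479827880859375), (64.44386291503906, 43.995445251464844), 89.9953384399414) x [-15.6  21.6] y [25.  87.3]
```

Emit:
move_arm(motion=[[[0, 0, 0.004], 0], [[0, 0, 0.002], 0], [[0, 0, 0], 0]])

```text
clock: 21.35
tool_pos: [0.411, -0.1131, 0.0395]
ee_rot: [2.326, 2.075, -0.032]
force: [-0.2, -0.7, -2.7]
finger_gap: 0.0498
finger_force: 29.9
```

Emit:
move_arm(motion=[[[0, 0, 0.002], 0], [[0, 0, 0], 0]])

```text
clock: 21.55
tool_pos: [0.4113, -0.1134, 0.0377]
ee_rot: [2.326, 2.074, -0.032]
force: [-0.1, 0.8, 0.6]
finger_gap: 0.0501
finger_force: 29.9
```

Contact begins (the weight is carried now). Release and rise.

Emit:
move_arm(motion=[[[0, 0, 0.0005], 0], [[0, 0, 0], 0], [[0, 0, 0], 0], [[0, 0, 0], 0]], hand=1)

```text
clock: 21.95
tool_pos: [0.4112, -0.1133, 0.0372]
ee_rot: [2.326, 2.075, -0.032]
force: [-0.4, 1.4, 0.6]
finger_gap: 0.0738
finger_force: 0.0
```

Emit:
move_arm(motion=[[[0, 0, -0.02], 0], [[0, 0, -0.04], 0], [[0, 0, -0.05], 0], [[0, 0, -0.05], 0]])

```text
clock: 22.35
tool_pos: [0.4107, -0.1074, 0.1998]
ee_rot: [2.324, 2.078, -0.024]
force: [1.1, 0.2, 0.2]
finger_gap: 0.0865
finger_force: 0.0
```

```bash

python3 -c "
from h import *
from bench import env
s=env.state();wto(s,[.1,-.55,.5])
holz(env,['scene','top'],(.036,.047),(.03,-.028,.102))
holz(env,['scene','top'],(.056,.068),(.03,-.06,.13))
jaw(env)
im,d=env.get_image('top');cv2.imwrite('pics/t5.png',cv2.resize(im[200:295,310:470],None,fx=4,fy=4)[:,:,::-1])
"
```

```text
t 22.35 q [-0.79 -0.29  0.84  2.05  0.25  1.29 -0.16] pos [ 0.4107 -0.1074  0.1998] tiltdeg 1.6
R in holder (cols x,y,z)
 [[-0.001  1.     0.007]
 [ 1.     0.002 -0.028]
 [-0.028  0.007 -1.   ]]
tip in holder mm [  1.3  46.8 185.8] gap 0.0865 F holder [1.1 0.3 0.2]
R world
 [[ 0.112  0.994  0.004]
 [ 0.993 -0.112 -0.028]
 [-0.028  0.007 -1.   ]] 
shift [-0.4827 -0.2571 -0.2888]
scene (0.036, 0.047) 663 ((0.4825878143310547, 35.158878326416016), (49.623714447021484, 117.70999908447266), 0.06475003063678741) x [-23.8  24.9] y [-22.5  90. ]
top (0.036, 0.047) 86 ((0.20035171508789062, 89.9735107421875), (46.416988372802734, 15.230313301086426), 8.26043701171875) x [-22.4  23. ] y [79.4 96.2]
scene (0.056, 0.068) 363 ((0.5962009429931641, 54.6060791015625), (39.95208740234375, 64.95648193359375), 0.10074730962514877) x [-19.1  19.8] y [22.7 86.4]
top (0.056, 0.068) 35 ((-3.5699281692504883, 83.70484924316406), (30.218549728393555, 8.626824378967285), 5.069633960723877) x [-18.6   9.1] y [78.2 87.4]
top moving jaw n 0 face y None
```

View pics/t5.png

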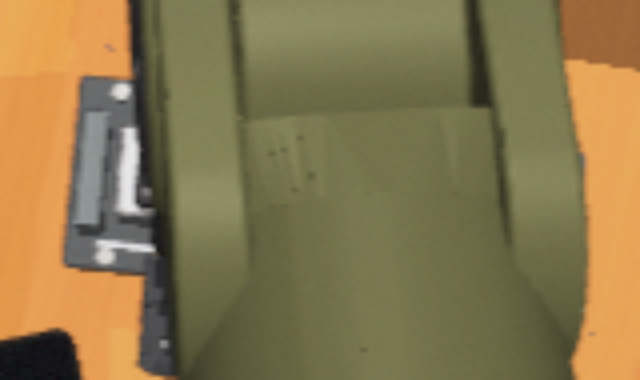

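Emit:
move_arm(motion=[[[-0.039, -0.003, -0.03], 0], [[-0.039, -0.003, -0.03], 0], [[-0.039, -0.003, -0.03], 0], [[-0.039, -0.003, -0.03], 0], [[-0.039, -0.003, -0.03], 0]], hand=0.09)

```text
clock: 23.15
tool_pos: [0.3725, -0.2963, 0.3523]
ee_rot: [2.328, 2.077, -0.035]
force: [1.3, -0.0, 0.6]
finger_gap: 0.0546
finger_force: 0.0
```

Emit:
move_arm(motion=[[[-0.039, -0.003, -0.03], 0], [[-0.039, -0.003, -0.03], 0], [[-0.039, -0.003, -0.03], 0], [[-0.025, -0.0375, -0.0145], 0], [[-0.025, -0.0375, -0.0145], 0]])

```text
clock: 23.65
tool_pos: [0.2744, -0.4463, 0.4753]
ee_rot: [2.325, 2.084, -0.05]
force: [-1.3, -1.7, -0.4]
finger_gap: 0.0151
finger_force: 0.0
```

Emit:
move_arm(motion=[[[-0.025, -0.0375, -0.0145], 0], [[-0.025, -0.0375, -0.0145], 0], [[-0.025, -0.0375, -0.0145], 0], [[-0.025, -0.0375, -0.0145], 0], [[-0.025, -0.0375, -0.0145], 0]])

```text
clock: 24.15
tool_pos: [0.0707, -0.5485, 0.5515]
ee_rot: [2.325, 2.08, -0.031]
force: [0.7, -0.0, 1.3]
finger_gap: 0.0077
finger_force: 0.0
```

Emit:
move_arm(motion=[[[-0.02, -0.0375, -0.02], 0], [[-0.02, -0.0375, -0.02], 0], [[-0.01, -0.0375, -0.03], 0]])

```text
clock: 24.45
tool_pos: [-0.0088, -0.5794, 0.5824]
ee_rot: [2.346, 2.079, -0.023]
force: [-0.3, -0.9, -0.8]
finger_gap: 0.0078
finger_force: 0.0
```

```bash

python3 -c "
from h import *
from bench import env
s=env.state();wto(s,[-.04,-.55,.7])
"
```

```text
t 24.45 q [ 1.    0.31  0.86  0.87 -0.26  2.04  1.58] pos [-0.0088 -0.5794  0.5824] tiltdeg 0.9
R in holder (cols x,y,z)
 [[ 0.007  1.    -0.005]
 [ 1.    -0.007 -0.015]
 [-0.015 -0.005 -1.   ]]
tip in holder mm [-362.2 -469.5  568.4] gap 0.0078 F holder [-0.2 -1.  -0.8]
R world
 [[ 0.12   0.993 -0.006]
 [ 0.993 -0.12  -0.015]
 [-0.015 -0.005 -1.   ]] 
shift [ 0.0236 -0.0351 -0.1178]
```

Emit:
move_arm(motion=[[[0, -0.01, -0.048], 0], [[-0.003, -0.01, -0.048], 0], [[-0.006, -0.005, -0.048], 0], [[-0.009, 0, -0.048], 0], [[-0.012, 0, -0.047], 0]])

```text
clock: 24.95
tool_pos: [-0.0235, -0.5722, 0.6576]
ee_rot: [2.259, 2.019, -0.155]
force: [-0.4, -0.2, 0.9]
finger_gap: 0.0082
finger_force: 0.0
```

Emit:
move_arm(motion=[[[-0.014, 0, -0.046], 0], [[-0.016, 0, -0.046], 0], [[-0.018, 0, -0.045], 0], [[-0.02, 0, -0.045], 0], [[-0.022, 0, -0.044], 0]])

```text
clock: 25.45
tool_pos: [-0.029, -0.5751, 0.7483]
ee_rot: [2.143, 1.916, -0.347]
force: [-0.8, 0.6, 0.6]
finger_gap: 0.0081
finger_force: 0.0
```

```bash

python3 -c "
from h import *
from bench import env
s=env.state();wto(s,[-.04,-.55,.8])
"
```

```text
t 25.45 q [ 1.39  0.23  0.31  0.52 -0.11  2.05  1.51] pos [-0.029  -0.5751  0.7483] tiltdeg 19.7
R in holder (cols x,y,z)
 [[ 0.002  1.     0.025]
 [ 0.942  0.006 -0.336]
 [-0.336  0.024 -0.942]]
tip in holder mm [-382.4 -472.1  735.1] gap 0.0081 F holder [-0.9  0.5  0.6]
R world
 [[ 0.109  0.994 -0.014]
 [ 0.936 -0.107 -0.336]
 [-0.336  0.024 -0.942]] 
shift [ 0.005  -0.0124 -0.057 ]
```

Emit:
move_arm(motion=[[[-0.022, 0, -0.045], 0], [[-0.022, 0, -0.045], 0], [[-0.024, 0, -0.044], 0], [[-0.026, 0, -0.043], 0], [[-0.026, 0, -0.043], 0]])

```text
clock: 25.95
tool_pos: [-0.0353, -0.5574, 0.837]
ee_rot: [2.021, 1.807, -0.521]
force: [-0.2, -0.5, -0.3]
finger_gap: 0.0079
finger_force: 0.0
```

Emit:
move_arm(motion=[[[-0.026, 0, -0.043], 0], [[-0.028, 0, -0.041], 0], [[-0.028, 0, -0.041], 0], [[-0.03, 0, -0.04], 0], [[-0.03, 0, -0.04], 0]])

```text
clock: 26.45
tool_pos: [-0.0406, -0.5185, 0.9179]
ee_rot: [1.901, 1.699, -0.672]
force: [-0.5, -0.1, -0.0]
finger_gap: 0.0078
finger_force: 0.0
```

```bash

python3 -c "
from h import *
from bench import env
s=env.state();wto(s,[.40,-.35,.45]);go(s,.06,.015,-.002)
"
```

```text
t 26.45 q [ 1.45  0.22  0.48  0.16 -0.31  2.05  1.52] pos [-0.0406 -0.5185  0.9179] tiltdeg 41.1
R in holder (cols x,y,z)
 [[ 0.015  0.999  0.042]
 [ 0.754  0.016 -0.656]
 [-0.656  0.041 -0.753]]
tip in holder mm [-400.1 -421.6  907.4] gap 0.0078 F holder [-0.5 -0.1 -0. ]
R world
 [[ 0.1    0.994 -0.033]
 [ 0.748 -0.097 -0.657]
 [-0.656  0.041 -0.753]] 
shift [0.4771 0.4027 0.2273]
t 26.45 q [ 1.45  0.22  0.48  0.16 -0.31  2.05  1.52] pos [-0.0406 -0.5185  0.9179] tiltdeg 41.1
R in holder (cols x,y,z)
 [[ 0.015  0.999  0.042]
 [ 0.754  0.016 -0.656]
 [-0.656  0.041 -0.753]]
tip in holder mm [-400.1 -421.6  907.4] gap 0.0078 F holder [-0.5 -0.1 -0. ]
0.06 [ 0.415 -0.186  0.153] world [ 0.456  0.333 -0.765] tool shift [0.7962 0.3896 0.3425]
n,hx,up in tool [[-0.018, 0.042, -0.999], [0.015, 0.999, 0.042], [-1.0, 0.014, 0.018]] Fn -0.1
```

Emit:
move_arm(motion=[[[0.0277, 0.0224, 0.0328], 0], [[0.0277, 0.0224, 0.0328], 0], [[0.0277, 0.0224, 0.0328], 0], [[0.0277, 0.0224, 0.0328], 0], [[0.0277, 0.0224, 0.0328], 0]])

```text
clock: 26.95
tool_pos: [0.0475, -0.5245, 0.792]
ee_rot: [1.921, 1.655, -0.648]
force: [0.0, -1.5, 0.7]
finger_gap: 0.008
finger_force: 0.0
```

Emit:
move_arm(motion=[[[0.0277, 0.0224, 0.0328], 0], [[0.0277, 0.0224, 0.0328], 0], [[0.0277, 0.0224, 0.0328], 0], [[0.0277, 0.0224, 0.0328], 0], [[0.0277, 0.0224, 0.0328], 0]])

```text
clock: 27.45
tool_pos: [0.1727, -0.5438, 0.585]
ee_rot: [1.926, 1.654, -0.646]
force: [0.8, -0.9, 0.4]
finger_gap: 0.0083
finger_force: 0.0
```

```bash

python3 -c "
from h import *
from bench import env
s=env.state();wto(s,[.38,-.38,.32]);go(s,.06,.015,-.002)
"
```

```text
t 27.45 q [ 0.88 -0.29  0.06  1.55  0.45  1.3   0.8 ] pos [ 0.1727 -0.5438  0.585 ] tiltdeg 41.1
R in holder (cols x,y,z)
 [[ 0.057  0.997  0.05 ]
 [ 0.755 -0.01  -0.656]
 [-0.653  0.075 -0.753]]
tip in holder mm [-185.2 -422.6  574.4] gap 0.0083 F holder [ 0.9 -0.8  0.4]
R world
 [[ 0.142  0.99  -0.024]
 [ 0.744 -0.123 -0.657]
 [-0.653  0.075 -0.753]] 
shift [0.3244 0.165  0.087 ]
t 27.45 q [ 0.88 -0.29  0.06  1.55  0.45  1.3   0.8 ] pos [ 0.1727 -0.5438  0.585 ] tiltdeg 41.1
R in holder (cols x,y,z)
 [[ 0.057  0.997  0.05 ]
 [ 0.755 -0.01  -0.656]
 [-0.653  0.075 -0.753]]
tip in holder mm [-185.2 -422.6  574.4] gap 0.0083 F holder [ 0.9 -0.8  0.4]
0.06 [ 0.415 -0.186  0.153] world [ 0.242  0.358 -0.432] tool shift [0.5827 0.1631 0.0842]
n,hx,up in tool [[-0.015, 0.051, -0.999], [0.057, 0.997, 0.05], [-0.998, 0.056, 0.018]] Fn -0.2
```

Emit:
move_arm(motion=[[[0.037, 0.016, 0.031], 0], [[0.037, 0.016, 0.031], 0], [[0.037, 0.016, 0.031], 0], [[0.037, 0.016, 0.031], 0]])

```text
clock: 27.85
tool_pos: [0.2518, -0.5235, 0.4027]
ee_rot: [1.927, 1.653, -0.647]
force: [0.5, -0.5, 0.2]
finger_gap: 0.0079
finger_force: 0.0
```

Emit:
move_arm(motion=[[[0.035, 0.021, -0.007], 0], [[0.035, 0.021, -0.007], 0], [[0.035, 0.021, -0.007], 0], [[0.035, 0.021, -0.007], 0], [[0.035, 0.021, -0.007], 0]])

```text
clock: 28.35
tool_pos: [0.3817, -0.3826, 0.3235]
ee_rot: [1.927, 1.654, -0.649]
force: [0.6, -0.4, 0.5]
finger_gap: 0.0082
finger_force: 0.0
```

Emit:
move_arm(motion=[[[0.043, 0, 0], 0], [[0.043, 0, 0], 0], [[0.043, 0, 0], 0], [[0.043, 0, 0], 0]])

```text
clock: 28.75
tool_pos: [0.4052, -0.2551, 0.2106]
ee_rot: [1.927, 1.653, -0.65]
force: [0.0, -0.2, -0.2]
finger_gap: 0.0077
finger_force: 0.0
```

```bash

python3 -c "
from h import *
from bench import env
s=env.state();go(s,.05,.015,-.002)
"
```

```text
t 28.75 q [ 0.72 -0.08 -0.7   2.12  0.72  1.21 -0.44] pos [ 0.4052 -0.2551  0.2106] tiltdeg 41.2
R in holder (cols x,y,z)
 [[ 0.057  0.997  0.048]
 [ 0.754 -0.012 -0.657]
 [-0.654  0.073 -0.753]]
tip in holder mm [  13.1 -109.4  200. ] gap 0.0077 F holder [ 0.  -0.2 -0.2]
0.05 [ 0.414 -0.192  0.146] world [ 0.009  0.063 -0.065] tool shift [ 0.0905 -0.0036  0.0073]
n,hx,up in tool [[-0.017, 0.049, -0.999], [0.057, 0.997, 0.048], [-0.998, 0.056, 0.019]] Fn -0.3
```

Emit:
move_arm(motion=[[[0.045, 0, 0], 0], [[0.045, -0.002, 0], 0], [[0, 0, 0.03], 0], [[0, 0, 0.02], 0], [[0, 0, 0.004], 0]])

```text
clock: 29.25
tool_pos: [0.4125, -0.2258, 0.1096]
ee_rot: [1.928, 1.656, -0.658]
force: [-0.1, -0.4, -0.3]
finger_gap: 0.0082
finger_force: 0.0
```

Emit:
move_arm(motion=[[[0, 0, 0.003], 0], [[0, 0, 0], 0]])

```text
clock: 29.45
tool_pos: [0.4152, -0.2266, 0.1106]
ee_rot: [1.924, 1.653, -0.651]
force: [0.4, -0.2, 0.0]
finger_gap: 0.0082
finger_force: 0.0
```

```bash

python3 -c "
from h import *
from bench import env
s=env.state();go(s,0,.015,-.002)
"
```

```text
t 29.45 q [ 0.66  0.14 -0.77  2.19  0.9   1.18 -0.76] pos [ 0.4152 -0.2266  0.1106] tiltdeg 41.3
R in holder (cols x,y,z)
 [[ 0.056  0.997  0.049]
 [ 0.753 -0.01  -0.658]
 [-0.656  0.074 -0.751]]
tip in holder mm [ 19.9 -80.  100.1] gap 0.0082 F holder [ 0.4 -0.2  0. ]
0 [ 0.411 -0.224  0.107] world [-0.005  0.002 -0.003] tool shift [ 0.0033 -0.0051  0.001 ]
n,hx,up in tool [[-0.018, 0.05, -0.999], [0.056, 0.997, 0.049], [-0.998, 0.055, 0.021]] Fn -0.1
```

Emit:
move_arm(motion=[[[0.002, -0.004, 0.002], 0], [[0, 0, 0.002], 0]])

```text
clock: 29.65
tool_pos: [0.413, -0.2263, 0.1078]
ee_rot: [1.92, 1.652, -0.648]
force: [-1.6, 11.5, 14.2]
finger_gap: 0.0078
finger_force: 8.2
```

Emit:
move_arm(motion=[[[0, 0, 0.001], 0], [[0, 0, 0], 0]])

```text
clock: 29.85
tool_pos: [0.4139, -0.2264, 0.1078]
ee_rot: [1.92, 1.652, -0.646]
force: [-1.1, 8.1, 11.8]
finger_gap: 0.008
finger_force: 6.7
```

Emit:
move_arm(motion=[[[0, -0.007, 0.001], 0], [[0, -0.007, 0], 0], [[0, -0.007, -0.0003], 0]])

```text
clock: 30.15
tool_pos: [0.3961, -0.2245, 0.1069]
ee_rot: [1.915, 1.652, -0.64]
force: [2.9, 2.8, 6.6]
finger_gap: 0.0076
finger_force: 4.6
```

Emit:
move_arm(motion=[[[-0.001, -0.007, -0.0003], 0], [[0, -0.007, -0.0003], 0], [[-0.001, -0.006, -0.0003], 0]])

```text
clock: 30.45
tool_pos: [0.3737, -0.2231, 0.1055]
ee_rot: [1.919, 1.653, -0.643]
force: [1.5, 1.9, 0.3]
finger_gap: 0.0078
finger_force: 0.1
```

```bash

python3 -c "
from h import *
from bench import env
s=env.state();go(s,0,.015,-.002);jaw(env);jaw(env,'scene')
"
```

```text
t 30.45 q [ 0.68  0.03 -0.78  2.29  0.84  1.12 -0.74] pos [ 0.3737 -0.2231  0.1055] tiltdeg 41.3
R in holder (cols x,y,z)
 [[ 0.057  0.997  0.057]
 [ 0.753 -0.005 -0.658]
 [-0.656  0.08  -0.751]]
tip in holder mm [-21.7 -81.2  95. ] gap 0.0078 F holder [1.3 2.1 0.3]
0 [ 0.411 -0.224  0.107] world [ 0.037 -0.001  0.002] tool shift [ 0.0033  0.0367 -0.0013]
n,hx,up in tool [[-0.018, 0.058, -0.998], [0.057, 0.997, 0.057], [-0.998, 0.056, 0.021]] Fn 1.6
top moving jaw n 44 face y [-40.8 -32.2  12.6]
scene moving jaw n 150 face y [-25.9 -17.8  12.9]
```

Emit:
move_arm(motion=[[[-0.003, 0, -0.015], 0], [[0, 0.021, 0.001], 0], [[0.003, 0.021, 0.001], 0], [[0.003, 0, 0.009], 0]])

```text
clock: 30.95
tool_pos: [0.4151, -0.2245, 0.1081]
ee_rot: [1.924, 1.652, -0.647]
force: [0.6, 0.9, -0.0]
finger_gap: 0.0079
finger_force: 0.0
```

```bash
sed -i 's/(abs(Q\[:,0\])<36)$/(abs(Q[:,0])<34)\&(abs(Q[:,0])>27)/' h.py
python3 -c "
from h import *
from bench import env
s=env.state();go(s,-.001,.018,-.002);jaw(env);jaw(env,'scene')
"
```

```text
t 30.95 q [ 0.67  0.14 -0.78  2.19  0.9   1.18 -0.77] pos [ 0.4151 -0.2245  0.1081] tiltdeg 41.3
R in holder (cols x,y,z)
 [[ 0.058  0.997  0.052]
 [ 0.753 -0.01  -0.657]
 [-0.655  0.077 -0.752]]
tip in holder mm [ 19.5 -77.9  97.6] gap 0.0079 F holder [ 0.5  1.  -0. ]
-0.001 [ 0.413 -0.225  0.106] world [-0.002 -0.001 -0.002] tool shift [ 0.0004 -0.0016  0.0017]
n,hx,up in tool [[-0.017, 0.053, -0.999], [0.058, 0.997, 0.052], [-0.998, 0.057, 0.02]] Fn 0.6
top moving jaw n 0 face y None
scene moving jaw n 2 face y [-41.8 -33.4 -24.9]
```

Emit:
move_arm(motion=[[[0, 0, 0.003], 0], [[0, 0, 0.0015], 0], [[0, -0.007, 0], 0], [[0, -0.007, -0.0003], 0], [[0, -0.007, -0.0003], 0]])

```text
clock: 31.55
tool_pos: [0.3954, -0.2233, 0.1054]
ee_rot: [1.917, 1.654, -0.642]
force: [4.1, 2.7, 3.5]
finger_gap: 0.0076
finger_force: 4.2
```

Emit:
move_arm(motion=[[[-0.001, -0.007, -0.0003], 0], [[0, -0.007, -0.0003], 0], [[-0.001, -0.006, -0.0003], 0], [[-0.003, 0, -0.02], 0]])

```text
clock: 31.95
tool_pos: [0.3675, -0.213, 0.119]
ee_rot: [1.927, 1.654, -0.659]
force: [-0.1, -0.3, -0.4]
finger_gap: 0.008
finger_force: 0.0
```

```bash

python3 -c "
from h import *
from bench import env
s=env.state();go(s,.01,.018,-.002)
im,d=env.get_image('scene');p=env.camera_params('scene');X=cloud(d,p['K'],p['R'],p['t']);H,o=hol();Q=(X-o)@H*1000
for lo,hi in((-33,-27),(27,33),(-20,20)):
  m=(d>0)&(Q[...,0]>lo)&(Q[...,0]<hi)&(Q[...,1]>-50)&(Q[...,1]<20)&(Q[...,2]>25)&(Q[...,2]<70)
  print(lo,m.sum(),np.percentile(Q[m][:,1],[2,50,98]).round(1) if m.any() else '', np.histogram(Q[m][:,1],np.arange(-50,21,5))[0])
cv2.imwrite('pics/s6.png',cv2.resize(im[210:360,250:370],None,fx=4,fy=4)[:,:,::-1])
"
```

```text
t 31.95 q [ 0.68 -0.   -0.8   2.28  0.79  1.15 -0.71] pos [ 0.3675 -0.213   0.119 ] tiltdeg 41.3
R in holder (cols x,y,z)
 [[ 0.055  0.998  0.042]
 [ 0.752 -0.013 -0.659]
 [-0.657  0.068 -0.751]]
tip in holder mm [-29.2 -71.9 108.5] gap 0.008 F holder [-0.  -0.3 -0.4]
0.01 [ 0.414 -0.218  0.115] world [ 0.047 -0.005 -0.004] tool shift [0.0055 0.0468 0.0049]
n,hx,up in tool [[-0.02, 0.043, -0.999], [0.055, 0.998, 0.042], [-0.998, 0.054, 0.022]] Fn -0.5
-33 10 [-27.8 -23.5 -17.5] [0 0 0 0 4 4 2 0 0 0 0 0 0 0]
27 8 [-26.1 -23.4 -17.2] [0 0 0 0 1 5 2 0 0 0 0 0 0 0]
-20 318 [-25.6  -6.9  19. ] [ 0  0  0  0 14 32 42 51 34 30 27 33 30 25]
```

View pics/s6.png

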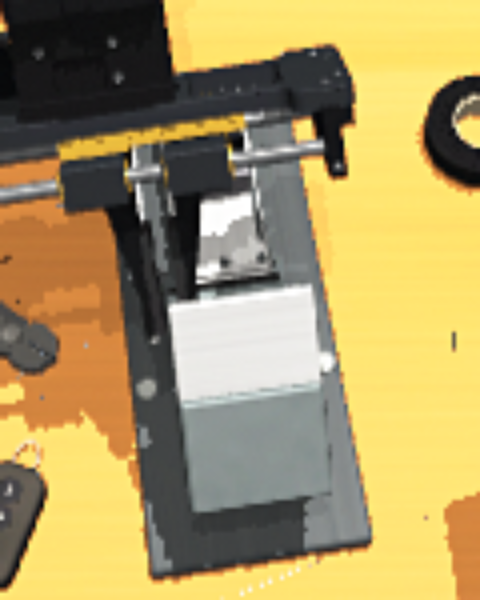

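Emit:
move_arm(motion=[[[0.002, 0.023, 0.0], 0], [[0.003, 0.022, 0.001], 0], [[0.001, 0, 0.014], 0], [[0, 0, 0.003], 0]])

```text
clock: 32.4
tool_pos: [0.4158, -0.2254, 0.1053]
ee_rot: [1.924, 1.655, -0.652]
force: [0.4, 8.6, 11.3]
finger_gap: 0.0078
finger_force: 7.3
```

Emit:
move_arm(motion=[[[0, 0, 0.002], 0], [[0, 0, 0.0], 0]])

```text
clock: 32.6
tool_pos: [0.4164, -0.2255, 0.1053]
ee_rot: [1.922, 1.654, -0.651]
force: [1.3, 5.9, 5.3]
finger_gap: 0.0077
finger_force: 4.6
```

Emit:
move_arm(motion=[[[0, -0.006, 0.002], 0], [[0, -0.006, 0], 0]])

```text
clock: 32.8
tool_pos: [0.4118, -0.2242, 0.1059]
ee_rot: [1.912, 1.655, -0.635]
force: [11.4, 9.5, 14.2]
finger_gap: 0.0077
finger_force: 8.9
```

Emit:
move_arm(motion=[[[0, -0.006, 0], 0], [[-0.001, -0.006, 0], 0]])

```text
clock: 33.0
tool_pos: [0.4015, -0.2229, 0.106]
ee_rot: [1.91, 1.656, -0.63]
force: [18.1, 6.7, 8.3]
finger_gap: 0.0077
finger_force: 7.5
```

Emit:
move_arm(motion=[[[0, -0.006, 0], 0], [[-0.001, -0.006, 0], 0]])

```text
clock: 33.2
tool_pos: [0.387, -0.2227, 0.105]
ee_rot: [1.914, 1.655, -0.636]
force: [20.0, 5.1, 6.4]
finger_gap: 0.0082
finger_force: 12.2
```

Emit:
move_arm(motion=[[[-0.003, 0, -0.02], 0]])

```text
clock: 33.3
tool_pos: [0.3796, -0.2138, 0.1187]
ee_rot: [1.923, 1.654, -0.652]
force: [-0.6, -0.6, 0.3]
finger_gap: 0.008
finger_force: 0.0
```

```bash
cat >>h.py <<'E'
def jaw2(env):
    for n in("scene","top"):
        im,d=env.get_image(n);p=env.camera_params(n);X=cloud(d,p['K'],p['R'],p['t']);H,o=hol();Q=(X-o)@H*1000
        m=(d>0)&(abs(Q[...,0])>27)&(abs(Q[...,0])<33)&(Q[...,1]>-50)&(Q[...,1]<20)&(Q[...,2]>25)&(Q[...,2]<60)
        print(n,m.sum(),np.percentile(Q[m][:,1],[2,50,98]).round(1) if m.any() else '')
E
python3 -c "
from h import *
from bench import env
s=env.state();go(s,.01,.018,-.002);jaw2(env)
"
```

```text
t 33.3 q [ 0.69  0.03 -0.8   2.26  0.81  1.16 -0.72] pos [ 0.3796 -0.2138  0.1187] tiltdeg 41.3
R in holder (cols x,y,z)
 [[ 0.055  0.997  0.049]
 [ 0.753 -0.009 -0.658]
 [-0.656  0.073 -0.751]]
tip in holder mm [-17.  -71.3 108.2] gap 0.008 F holder [-0.5 -0.7  0.3]
0.01 [ 0.414 -0.218  0.115] world [ 0.035 -0.004 -0.004] tool shift [0.0042 0.0346 0.0048]
n,hx,up in tool [[-0.019, 0.05, -0.999], [0.055, 0.997, 0.049], [-0.998, 0.054, 0.021]] Fn -0.2
scene 12 [-27.4 -23.5 -17.5]
top 7 [-31.5 -24.8 -19.4]
```

```bash

python3 -c "
from h import *
from bench import env
s=env.state()
holz(env,['scene','top'],(.056,.068),(.03,-.02,.13))
holz(env,['scene','top'],(.0395,.047),(.024,-.028,.13))
im,d=env.get_image('top');cv2.imwrite('pics/t7.png',cv2.resize(im[205:285,320:450],None,fx=5,fy=5)[:,:,::-1])
"
```

```text
scene (0.056, 0.068) 28 ((-13.826927185058594, 45.358253479003906), (31.088899612426758, 9.149439811706543), 87.41931915283203) x [-18.4  -8.7] y [30.  60.9]
scene (0.0395, 0.047) 308 ((0.5474739074707031, 20.79827117919922), (45.35627365112305, 95.15316009521484), 2.073319911956787) x [-22.1  23. ] y [-26.2  65. ]
```

Emit:
move_arm(motion=[[[0, 0, -0.04], 0], [[0, 0.017, -0.04], 0]], hand=0)

```text
clock: 33.85
tool_pos: [0.3962, -0.1637, 0.1793]
ee_rot: [1.927, 1.654, -0.659]
force: [1.0, -0.2, 0.6]
finger_gap: 0.0018
finger_force: 0.0
```

```bash
cat >>h.py <<'E'
def tipto(s,p):
    R,H,o=show(s);t=H@np.array(p)+o-.014*R[:,2];print("tip->",p,"shift",(R.T@(t-s["tool_pos"])).round(4),"hy in tool",(R.T@H[:,1]).round(3))
E
python3 -c "
from h import *
from bench import env
s=env.state();tipto(s,[0,.005,.09]);tipto(s,[0,.005,.056]);jaw2(env)
holz(env,['scene','top','wrist'],(.056,.068),(.03,-.02,.13))
holz(env,['scene','top','wrist'],(.0395,.047),(.024,-.028,.13))
"
```

```text
t 33.85 q [ 0.64 -0.03 -0.86  2.15  0.7   1.31 -0.65] pos [ 0.3962 -0.1637  0.1793] tiltdeg 41.3
R in holder (cols x,y,z)
 [[ 0.055  0.998  0.043]
 [ 0.752 -0.013 -0.659]
 [-0.657  0.068 -0.751]]
tip in holder mm [ -6.3 -19.6 168.8] gap 0.0018 F holder [ 1.  -0.1  0.6]
tip-> [0, 0.005, 0.09] shift [0.0707 0.0006 0.0432] hy in tool [ 0.752 -0.013 -0.659]
t 33.85 q [ 0.64 -0.03 -0.86  2.15  0.7   1.31 -0.65] pos [ 0.3962 -0.1637  0.1793] tiltdeg 41.3
R in holder (cols x,y,z)
 [[ 0.055  0.998  0.043]
 [ 0.752 -0.013 -0.659]
 [-0.657  0.068 -0.751]]
tip in holder mm [ -6.3 -19.6 168.8] gap 0.0018 F holder [ 1.  -0.1  0.6]
tip-> [0, 0.005, 0.056] shift [ 0.093  -0.0017  0.0687] hy in tool [ 0.752 -0.013 -0.659]
scene 20 [-27.3 -21.6 -16.8]
top 19 [-33.5 -31.2 -26.8]
scene (0.056, 0.068) 200 ((0.6361465454101562, 60.896507263183594), (39.701839447021484, 63.08055877685547), 0.44887834787368774) x [-19.   20.4] y [29.6 91.2]
wrist (0.056, 0.068) 1457 ((1.851287841796875, 32.86765670776367), (39.951942443847656, 9.280186653137207), 0.15888984501361847) x [-17.6  21.1] y [29.1 37.1]
scene (0.0395, 0.047) 551 ((0.7898788452148438, 43.68144607543945), (46.20586013793945, 141.90560913085938), 0.06771963089704514) x [-22.1  23.4] y [-24.6 104.7]
wrist (0.0395, 0.047) 3684 ((2.0568065643310547, 6.9356536865234375), (43.81583023071289, 68.61016845703125), 0.05152358487248421) x [-19.4  23.5] y [-13.9  40.2]
```

```bash

python3 -c "
from h import *
from bench import env
s=env.state()
im,d=env.get_image('wrist');p=env.camera_params('wrist');X=cloud(d,p['K'],p['R'],p['t']);H,o=hol();Q=(X-o)@H*1000
m=(d>0)&(abs(Q[...,0])<34)&(Q[...,1]>-50)&(Q[...,1]<0)&(Q[...,2]>30)&(Q[...,2]<50)
# profile: median z vs y for |x|<20 and for 26<|x|<32
for a,b in((0,20),(27,31)):
  k=m&(abs(Q[...,0]-2)>=a)&(abs(Q[...,0]-2)<b)
  print(a,[(y,k2.sum(),np.median(Q[...,2][k2]).round(1)) for y in range(-40,0,2) for k2 in [k&(Q[...,1]>=y)&(Q[...,1]<y+2)] if k2.sum()])
m=(d>0)&(abs(Q[...,0])<18)&(Q[...,1]>-0)&(Q[...,1]<60)&(Q[...,2]>30)
print([(y,k2.sum(),np.percentile(Q[...,2][k2],[5,50,95]).round(1).tolist()) for y in range(0,60,4) for k2 in [m&(Q[...,1]>=y)&(Q[...,1]<y+4)] if k2.sum()])
"
```

```text
0 [(-38, np.int64(5), np.float64(36.8)), (-36, np.int64(75), np.float64(38.0)), (-34, np.int64(121), np.float64(38.3)), (-32, np.int64(127), np.float64(38.3)), (-30, np.int64(127), np.float64(38.4)), (-28, np.int64(130), np.float64(38.2)), (-26, np.int64(135), np.float64(38.3)), (-24, np.int64(137), np.float64(38.2)), (-22, np.int64(180), np.float64(37.6)), (-20, np.int64(123), np.float64(37.4)), (-18, np.int64(12), np.float64(38.1)), (-16, np.int64(15), np.float64(41.6)), (-14, np.int64(129), np.float64(42.3)), (-12, np.int64(148), np.float64(42.6)), (-10, np.int64(160), np.float64(42.5)), (-8, np.int64(182), np.float64(42.4)), (-6, np.int64(156), np.float64(42.3)), (-4, np.int64(162), np.float64(42.3)), (-2, np.int64(169), np.float64(42.3))]
27 [(-38, np.int64(1), np.float64(37.3)), (-36, np.int64(13), np.float64(38.4)), (-34, np.int64(31), np.float64(38.3)), (-32, np.int64(23), np.float64(38.1)), (-30, np.int64(19), np.float64(38.1)), (-28, np.int64(23), np.float64(38.2)), (-26, np.int64(27), np.float64(38.5)), (-24, np.int64(35), np.float64(38.2)), (-22, np.int64(55), np.float64(36.8)), (-20, np.int64(19), np.float64(36.9)), (-18, np.int64(42), np.float64(34.5)), (-16, np.int64(4), np.float64(34.8))]
[(0, np.int64(576), [41.7, 43.4, 182.6]), (4, np.int64(844), [41.7, 183.8, 211.7]), (8, np.int64(884), [41.6, 188.4, 208.6]), (12, np.int64(538), [41.5, 42.8, 211.8]), (16, np.int64(110), [42.2, 43.5, 211.1]), (20, np.int64(30), [45.1, 215.5, 217.6]), (24, np.int64(43), [44.3, 211.2, 214.4]), (28, np.int64(232), [54.3, 63.2, 217.6]), (32, np.int64(536), [61.8, 63.4, 64.5]), (36, np.int64(1747), [44.9, 53.5, 63.4]), (40, np.int64(96), [44.8, 46.2, 220.6]), (44, np.int64(23), [218.5, 221.0, 222.2]), (48, np.int64(27), [216.9, 219.9, 222.9]), (52, np.int64(104), [201.8, 216.8, 222.5]), (56, np.int64(3280), [201.8, 219.3, 226.0])]
```

Emit:
move_arm(motion=[[[0.044, -0.001, 0], 0], [[0.045, -0.001, 0], 0], [[0, 0, 0.035], 0], [[0, 0, 0.025], 0], [[0, 0, 0.008], 0]])

```text
clock: 34.8
tool_pos: [0.4058, -0.1433, 0.0684]
ee_rot: [1.926, 1.655, -0.658]
force: [0.3, 0.2, 0.8]
finger_gap: 0.0007
finger_force: 0.0
```

```bash
python3 -c "
from h import *
from bench import env
s=env.state();tipto(s,[0,.0,.056]);tipto(s,[0,.029,.056])"
```

```text
t 34.8 q [ 0.55  0.27 -0.88  2.2   0.92  1.29 -1.  ] pos [ 0.4058 -0.1433  0.0684] tiltdeg 41.3
R in holder (cols x,y,z)
 [[ 0.054  0.998  0.044]
 [ 0.752 -0.012 -0.659]
 [-0.657  0.068 -0.751]]
tip in holder mm [ 1.   1.7 57.8] gap 0.0007 F holder [0.3 0.3 0.8]
tip-> [0, 0.0, 0.056] shift [-0.0001 -0.0011  0.0024] hy in tool [ 0.752 -0.012 -0.659]
t 34.8 q [ 0.55  0.27 -0.88  2.2   0.92  1.29 -1.  ] pos [ 0.4058 -0.1433  0.0684] tiltdeg 41.3
R in holder (cols x,y,z)
 [[ 0.054  0.998  0.044]
 [ 0.752 -0.012 -0.659]
 [-0.657  0.068 -0.751]]
tip in holder mm [ 1.   1.7 57.8] gap 0.0007 F holder [0.3 0.3 0.8]
tip-> [0, 0.029, 0.056] shift [ 0.0217 -0.0014 -0.0167] hy in tool [ 0.752 -0.012 -0.659]
```

Emit:
move_arm(motion=[[[0.004, 0, -0.0025], 0], [[0.004, 0, -0.003], 0]])

```text
clock: 35.0
tool_pos: [0.4099, -0.1317, 0.0704]
ee_rot: [1.924, 1.652, -0.65]
force: [-0.5, -1.8, 1.0]
finger_gap: 0.0006
finger_force: 1.1
```

Emit:
move_arm(motion=[[[0.003, 0, -0.0025], 0], [[0.003, 0, -0.0025], 0]])

```text
clock: 35.2
tool_pos: [0.411, -0.1241, 0.0706]
ee_rot: [1.923, 1.652, -0.651]
force: [-1.5, -2.5, 1.5]
finger_gap: 0.0003
finger_force: 1.4
```

Emit:
move_arm(motion=[[[0.003, 0, -0.0025], 0], [[0.003, 0, -0.0025], 0]])

```text
clock: 35.4
tool_pos: [0.4119, -0.1166, 0.0703]
ee_rot: [1.923, 1.652, -0.651]
force: [-0.7, -3.1, 3.0]
finger_gap: 0.0006
finger_force: 2.3
```

```bash
python3 -c "
from h import *
from bench import env
s=env.state();tipto(s,[0,.029,.056])
holz(env,['wrist','scene'],(.056,.068),(.02,-.02,.13))"
```

```text
t 35.4 q [ 0.5   0.3  -0.9   2.18  0.91  1.33 -1.05] pos [ 0.4119 -0.1166  0.0703] tiltdeg 41.4
R in holder (cols x,y,z)
 [[ 0.057  0.997  0.05 ]
 [ 0.752 -0.01  -0.659]
 [-0.657  0.075 -0.75 ]]
tip in holder mm [ 4.1 28.9 59.7] gap 0.0006 F holder [-0.4 -3.2  3. ]
tip-> [0, 0.029, 0.056] shift [ 0.0023 -0.0044  0.0026] hy in tool [ 0.752 -0.01  -0.659]
wrist (0.056, 0.068) 7471 ((1.4947376251220703, 67.95175170898438), (37.032875061035156, 54.81047439575195), 0.10442294925451279) x [-16.2  19.6] y [44.1 94.5]
scene (0.056, 0.068) 126 ((0.2563514709472656, 58.357261657714844), (71.0136489868164, 39.22871780395508), 89.44763946533203) x [-19.1  19.6] y [22.9 92.8]
```

Emit:
move_arm(motion=[[[0.002, 0, -0.0012], 0], [[0.001, 0, -0.0008], 0]])

```text
clock: 35.7
tool_pos: [0.4121, -0.1148, 0.0701]
ee_rot: [1.922, 1.65, -0.654]
force: [-0.3, -7.1, 4.6]
finger_gap: 0.0003
finger_force: 4.6
```

Emit:
move_arm(motion=[[[0.0015, 0, -0.0012], 0], [[0, 0, 0], 0]])

```text
clock: 35.9
tool_pos: [0.4119, -0.1144, 0.0702]
ee_rot: [1.922, 1.647, -0.657]
force: [-0.4, -10.5, 5.5]
finger_gap: 0.0004
finger_force: 5.3
```

Emit:
move_arm(motion=[[[0.0012, 0, -0.001], 0], [[0, 0, 0], 0]])

```text
clock: 36.1
tool_pos: [0.4119, -0.1142, 0.0703]
ee_rot: [1.921, 1.645, -0.659]
force: [-0.3, -14.6, 4.8]
finger_gap: 0.0005
finger_force: 6.1
```

Emit:
move_arm(motion=[[[-0.004, 0, 0.0033], 0], [[-0.006, 0, 0.004], 0], [[0, 0, -0.03], 0], [[0, 0, -0.045], 0], [[-0.04, 0, -0.02], 0]])

```text
clock: 36.6
tool_pos: [0.4093, -0.0824, 0.1661]
ee_rot: [1.919, 1.67, -0.643]
force: [1.7, -1.4, 1.0]
finger_gap: 0.0007
finger_force: 0.0
```

```bash
python3 -c "
from h import *
from bench import env
s=env.state();tipto(s,[0,.029,.056])
holz(env,['wrist','scene'],(.056,.068),(.02,-.02,.13))
holz(env,['wrist','scene'],(.0395,.047),(.024,-.028,.13))
im,d=env.get_image('wrist');p=env.camera_params('wrist');X=cloud(d,p['K'],p['R'],p['t']);H,o=hol();Q=(X-o)@H*1000
m=(d>0)&(abs(Q[...,0])<16)&(Q[...,1]>10)&(Q[...,1]<102)&(Q[...,2]>30)&(Q[...,2]<80)
print([(y,k2.sum(),np.percentile(Q[...,2][k2],[5,50,95]).round(1).tolist()) for y in range(10,102,3) for k2 in [m&(Q[...,1]>=y)&(Q[...,1]<y+3)] if k2.sum()])
jaw2(env)"
```

```text
t 36.6 q [ 0.56  0.09 -0.98  2.1   0.71  1.42 -0.84] pos [ 0.4093 -0.0824  0.1661] tiltdeg 40.8
R in holder (cols x,y,z)
 [[ 0.045  0.997  0.054]
 [ 0.759  0.001 -0.651]
 [-0.65   0.071 -0.757]]
tip in holder mm [ -2.3  62.7 155.5] gap 0.0007 F holder [ 1.8 -1.2  1. ]
tip-> [0, 0.029, 0.056] shift [ 0.0392 -0.0048  0.0974] hy in tool [ 0.759  0.001 -0.651]
wrist (0.056, 0.068) 1115 ((3.1240673065185547, 67.04337310791016), (42.650543212890625, 33.69815444946289), 89.94673919677734) x [-13.5  19.7] y [47.2 88. ]
scene (0.056, 0.068) 331 ((0.37212562561035156, 70.98085021972656), (48.19120788574219, 39.1397819519043), 89.69378662109375) x [-18.8  19.3] y [47.  93.9]
wrist (0.0395, 0.047) 2415 ((1.4342632293701172, 44.086063385009766), (45.22170639038086, 116.27213287353516), 0.07086267322301865) x [-20.9  23.7] y [-12.5 101.2]
scene (0.0395, 0.047) 652 ((0.19923782348632812, 44.041175842285156), (47.43694305419922, 141.4950408935547), 0.0735151618719101) x [-22.2  23.3] y [-24.2 111. ]
[(10, np.int64(104), [40.2, 41.0, 41.7]), (13, np.int64(114), [40.3, 41.0, 41.7]), (16, np.int64(117)
[... 279 characters left out ...]
4(85), [57.5, 58.6, 60.5]), (58, np.int64(149), [58.3, 59.2, 60.1]), (61, np.int64(188), [58.4, 59.4, 60.3]), (64, np.int64(194), [58.3, 59.4, 60.5]), (67, np.int64(203), [58.3, 59.4, 60.3]), (70, np.int64(200), [58.4, 59.4, 60.4]), (73, np.int64(224), [58.3, 59.5, 60.3]), (76, np.int64(220), [58.3, 59.4, 60.4]), (79, np.int64(229), [58.3, 59.3, 60.3]), (82, np.int64(246), [58.3, 59.4, 60.5]), (85, np.int64(250), [58.2, 59.5, 60.4]), (88, np.int64(309), [57.5, 59.1, 60.3]), (91, np.int64(1360), [40.6, 51.0, 58.6]), (94, np.int64(278), [40.0, 41.1, 42.1]), (97, np.int64(277), [39.9, 40.9, 42.0]), (100, np.int64(472), [35.7, 38.6, 41.5])]
scene 22 [-26.5 -22.2 -15.3]
top 38 [-33.7 -25.9 -15.6]
```

Emit:
move_arm(motion=[[[0, 0, -0.03], 0], [[0, 0, 0], 0], [[0, 0, 0], 0]])

```text
clock: 37.25
tool_pos: [0.4084, -0.0688, 0.1889]
ee_rot: [1.924, 1.656, -0.651]
force: [-0.2, -0.3, -0.5]
finger_gap: 0.0006
finger_force: 0.0
```

```bash
python3 -c "
from bench import env
print(env.sign_off())"
```

```text
the job is handed in; nothing more can be done
None
```

I handed the job in at about 37 s with the unit clamped by its ends and its slide pushed home. The hand-in returned no verdict. The slide measured home within about 1 mm, and I judged the clamp by the wheel stalling at about 20 N, not by a direct jaw-force reading.

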